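# Set a sight-glass cell in the light gauge

### The arm

A 6-joint arm with a two-finger parallel gripper is mounted at the origin on a cart in front of the work surface, level with it; the furniture and walls round the work are solid. World frame = base frame: x ahead of the robot, y to its left, z up, the work surface at z = 0. Lengths are in m, angles in rad, forces in N, time in s.
With the tool pointing down it reaches from about 0.35 to 0.85 m from the base axis. Payload 8.1 kg.
Tool frame: the origin (TCP) lies at the very end of the fingers, on their centre line; the grasp point (between the pads) lies 19 mm behind it; z points along the fingers, y is the direction in which the jaws open and shut (so a half turn about z gives the same grasp; the last joint's range is limited). The gripper opens to 93 mm and grips with 3 to 60 N. Pads are 15 mm wide; open, the fingers measure 128 mm over their backs; the gripper's body (75 mm by 188 mm) begins 65 mm behind the grasp point.
Start: joints at [1.126, 0.13, 1.488, -0, 1.523, -0.085], TCP at [0.211, 0.562, 0.219] pointing down, gripper open.
Joint ranges: [-2.96, 2.96], [-0.89, 2.26], [0.02, 2.5], [-1.34, 4.48], [0, 2.73], [-2.66, 2.66]. Speed limits (rad/s): [2.39, 2.39, 2.79, 3.14, 3.14, 3.14].

### API

Orientations are given as a rotation vector (axis times angle).
In Python, from plant import read_state, read_camera, close_job gives the robot as it stands.
- The arm moves only by the tool jog_arm, never from a script. Its argument "motion" is one flat list of numbers, 7 for each row, row after row: the opening, from 0 (shut) to 1 (fully open), then the shift along the tool's x, y, z scaled (see below), then the turn, a rotation vector about the tool's x, y, z scaled (see below). A call has 1 to 8 rows; each row is the pose to reach, as a shift and turn from the pose measured when the call began, along the tool's axes at that moment; what a row does not reach only later rows make up. The controller multiplies each number of a shift by 0.5 m and each number of a turn by 90 degrees. A row lasts 1/10 s, in which the tool goes at most 50 mm and 8.59 degrees, less where a joint would pass 70% of its speed; a pose out of reach is approached as far as the arm can. A call with a number of a shift or a turn outside -1 to 1 is refused whole. A call with a gripper value outside its range is refused whole. The fingers move at their own pace and stop on an object; "grip_force" is the grip in N (left out, the last holds). Time passes only in rows, so rows that repeat a pose let the fingers close. It gives the time, the measured TCP pose, the force and the opening at its end, in the units of the state.
- read_state(): the state, without advancing time (a new reading comes with each control period).
- read_camera(name): name is "scene" or "top" or "wrist"; returns a dict with "frame" (480x640x3 uint8, red, green, blue), "vertical_fov" (degrees; the focal length in pixels is half the picture's height over the tangent of half this angle, whatever the lens; pixels are square), "cx", "cy" (the principal point, pixels), "world_from_camera" (4x4, takes a point from camera to world coordinates); the wrist camera has in their place "hand_eye" (4x4, takes a point from camera to tool coordinates, whose origin is the TCP and whose axes are the flange's). Camera axes: x right, y down, z forward; pixel columns grow to the right and rows downward; lengths in m; the calibration is good to about 2 mm. A picture is of the moment at which its call begins: read the wrist's pose just before it. There is no depth.
- close_job(): hands the job in, once; it reports no verdict.
The state is a dict: "t": time; "q": joint angles; "dq": joint speeds; "joint_torque": joint torques, N m; "tool_pos": TCP position; "orientation": TCP orientation; "force": force on the tool from outside, world axes, zero at the start; "wrist_torque": the same for the moment, N m; "opening": finger opening in m.
Only numpy, scipy, OpenCV 4.12 (cv2) and the standard library are available. Lean on these libraries where they do the work, as an engineer would, in place of code of your own. Each camera call takes 0.05 s, during which the arm holds its last target.

### The job

Make the light gauge ready: first lift the blanking plate out of its slot beside the lamp and hang it by its opening on the hook, in front of the spare plate that already hangs there, without knocking the spare one off. Then set the sight-glass cell upright, fully down in the square nest, gently, turned so that its two glass faces look at the lamp and the receiver.

Things in the scene. Friction and masses are not known exactly. Their poses are not given: they have to be found in the camera images.
- gauge: Grey light gauge, fixed: base 246 x 96 x 12 mm, origin under its centre, x from lamp to receiver, z up. Lamp housing at x -119 to -63, receiver housing at x 70 to 118, both 66 wide, tops 90 mm above the bench, lenses 54 mm above it. Blanking plate stands on the base at x = -40 between two guide channels (40 mm tall above the base). Square nest centred at x = 16. All at y = 0.
- nest (a point): Centre of the floor of the gauge's nest, 12 mm above the bench; axes as the gauge. The nest is an aluminium square, 55 x 55 mm inside, walls 18 mm above its floor, with outward splayed lead-in lips up to 24 mm; sides along the gauge's x and y. The cell also fits it a quarter turn wrong.
- cell: Loose steel sight-glass cell, about 0.35 kg, upright on the bench: body 50 x 50 x 80 mm, grip block on top (80 to 118 mm up) 42 mm along x and 30 mm along y. Origin at the centre of the underside, z up. Glass windows in dark gaskets (37 wide, 38 tall, 23 to 61 mm up) in its +x and -x faces; the +y and -y faces are plain metal.
- plate: Loose aluminium blanking plate, about 0.16 kg, upright in the gauge's guide channels with 2 mm of play: 8 mm thick (x), 60 wide (y), 134 tall (z). Origin at the middle of the lower edge. Square opening 36 x 36 mm, centred in the width, 60 to 96 mm up; grip it by the solid bar above, 96 to 134 mm up.
- plate_eye (a point): Middle of the upper edge of the blanking plate's opening (96 mm above its lower edge), the edge it hangs by; axes as the plate.
- spare_plate: A second plate, identical to the blanking plate, loose, already hanging by its opening on the hook near the post, its thickness along the peg.
- spare_plate_eye (a point): Middle of the upper edge of the spare plate's opening, which rests on the peg.
- hook: Dark steel hook stand, fixed: base 150 (x) x 90 (y) x 12 mm, origin under its centre, z up. Post at x 52 to 68, 158 mm tall. From it a level round peg, 10 mm in diameter, axis 140 mm above the bench, runs towards -x at y = 0; at x = -72 it turns up to a tip ending at x = -81, its top 154 mm above the bench. The spare plate hangs at about x = 24.
- peg (a point): Point on top of the free part of the peg, 145 mm above the bench, at x = -30 in the hook's frame: a good place for the second plate. Axes as the hook.
Mind the look-alikes: they are no part of the job. Leave any brown look-alike of the cell alone.

How it is judged:
On the way, in this order (a step that is already met when the one before it is completed fails the run):
1. the blanking plate hangs on the peg in front of the spare plate, let go (x of plate_eye in the frame of hook between -0.078 and 0.05 m and y of plate_eye in the frame of hook between -0.018 and 0.018 m and z of plate_eye in the frame of hook between 0.138 and 0.152 m and angle between plate's own z axis and vertical below 0.3 rad and contact force between the fingers and plate below 0.1 N), for 0.2 s.
2. the cell is fully down in the nest, glass faces to lamp and receiver (z of cell in the frame of gauge between 0.009 and 0.016 m and horizontal distance between cell and nest below 0.006 m and angle between the x axis of cell and the x axis of gauge, either way round below 0.14 rad and angle between cell's own z axis and vertical below 0.08 rad), for 0.2 s.
At the end, for the whole second after the job is handed in: Both plates hang upright (0.3 rad) on the peg by their openings: edge within 7 mm of its top, 18 mm of its line. Cell upright (0.08 rad) on the nest floor (-3/+4 mm), within 6 mm of its centre, x axis within 0.14 rad of the light path, either way. All released, at rest (0.05 m/s) (all of step 1 and all of step 2 and linear speed of each of plate, spare_plate, cell below 0.05 m/s and x of spare_plate_eye in the frame of hook between -0.078 and 0.05 m and y of spare_plate_eye in the frame of hook between -0.018 and 0.018 m and z of spare_plate_eye in the frame of hook between 0.138 and 0.152 m and angle between spare_plate's own z axis and vertical below 0.3 rad and contact force between the fingers and cell below 0.1 N); the robot touches nothing.
It fails at once if the spare plate is knocked off the hook (z of spare_plate_eye in the frame of hook below 0.125 m or x of spare_plate_eye in the frame of hook below -0.085 m).
It fails at once if the cell is tipped over (angle between cell's own z axis and vertical above 0.8 rad).
It fails at once if the cell is dropped or rammed into the gauge (over 60 N) (contact force between cell and gauge above 60 N).
It also fails if it takes over 72 s, if anything falls off the work surface, if the arm or the gripper's body presses on something with over 40 N, if the wrist force passes 120 N, or if a joint passes its speed limit or range.

## Working session

There is one attempt and no reset: what is moved stays moved. The work goes in short steps, Python scripts to look and compute and a tool call to move; the robot and the scene stay as the last step left them, time stands still between calls to the robot, and variables do not carry over. Pictures are saved under pics/ and viewed, and the job is handed in when it is done.

Besides the shell and the picture viewer there is one more tool, called after ">>>" by a JSON object that holds its "name" and its "arguments". jog_arm: Moves the arm, as the interface text tells. Its arguments: {"type":"object","properties":{"motion":{"type":"array","items":{"type":"number"}},"grip_force":{"type":"number"}},"required":["motion"]}

```bash
ls; mkdir -p pics
python3 - <<'E'
from plant import *
import cv2,numpy as np
s=read_state(); print({k:np.round(v,4) for k,v in s.items()})
for n in ["scene","top","wrist"]:
    c=read_camera(n); cv2.imwrite(f"pics/{n}0.png",c["frame"][:,:,::-1])
    print(n,c["vertical_fov"],c["cx"],c["cy"]); print(np.round(c.get("world_from_camera",c.get("hand_eye")),4).tolist())
E
```

```text
pics
{'t': np.float64(0.0), 'q': array([ 1.1256,  0.1311,  1.4892, -0.    ,  1.523 , -0.0854]), 'dq': array([-0.    ,  0.0007, -0.0008, -0.0011,  0.0005,  0.0011]), 'joint_torque': array([ 3.60000e-03, -5.59841e+01, -4.91769e+01,  7.74000e-02,
        3.53000e-02, -2.00000e-04]), 'tool_pos': array([0.211 , 0.5611, 0.2176]), 'orientation': array([-5.6210e-01, -3.0904e+00,  2.7000e-03]), 'force': array([0.0334, 0.8822, 0.081 ]), 'wrist_torque': array([-0.0658, -0.0518, -0.0116]), 'opening': np.float64(0.093)}
scene 51.76490376884769 316.2458161927078 236.5934359141896
[[0.7588, -0.4786, 0.4417, 0.0386], [-0.651, -0.5382, 0.5353, -0.5544], [-0.0185, -0.6938, -0.72, 0.852], [0.0, 0.0, 0.0, 1.0]]
top 44.29240668319857 326.59961072476267 249.07632052838517
[[0.0198, -0.9897, 0.1416, 0.3351], [-0.9998, -0.0198, 0.001, 0.0197], [0.0018, -0.1416, -0.9899, 1.341], [0.0, 0.0, 0.0, 1.0]]
wrist 64.39981144948182 318.8499746635361 240.49040275032078
[[0.001, -0.9705, -0.2413, 0.0666], [1.0, 0.0009, 0.0005, -0.0011], [-0.0003, -0.2413, 0.9705, -0.1655], [0.0, 0.0, 0.0, 1.0]]
```

View pics/scene0.png

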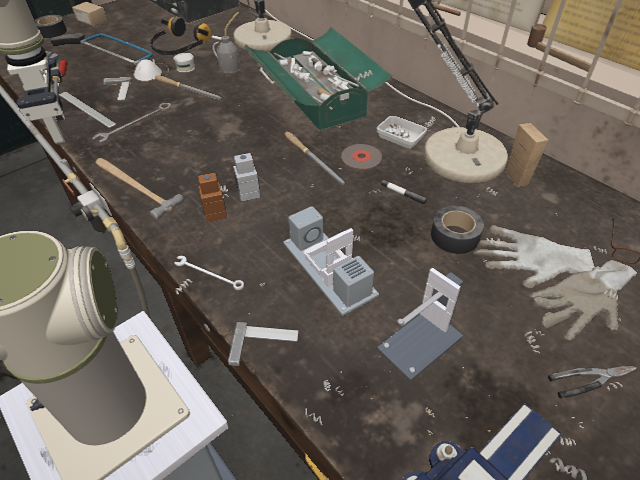

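View pics/top0.png

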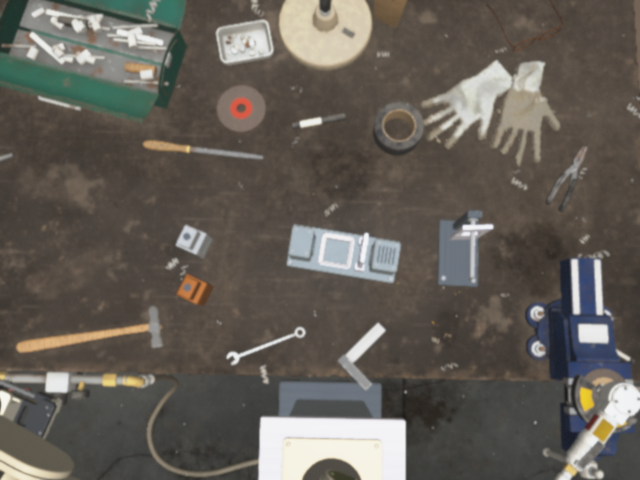

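View pics/wrist0.png

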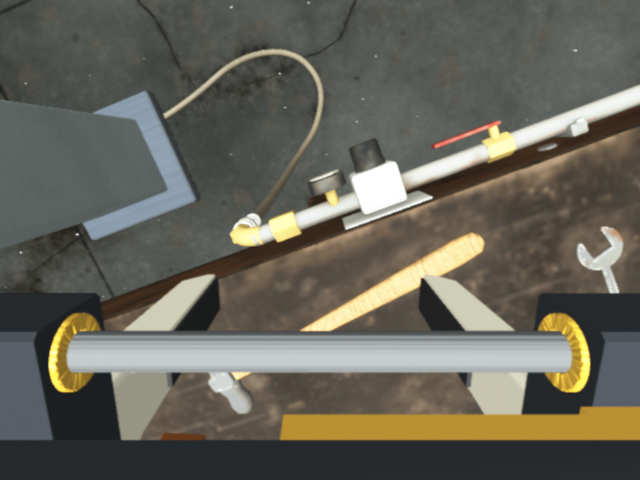

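The scene view shows the gauge at about (330,260), the hook stand at (425,330), the grey cell at (246,177) and its brown look-alike at (211,196). In the top view they are at (344,254), (460,252), (193,241) and (195,290). I'll zoom in to measure.

```bash
cat > h.py <<'E'
from plant import *
import cv2,numpy as np
from scipy.spatial.transform import Rotation as R
def cam(n):
    s=read_state(); c=read_camera(n)
    if n=="wrist":
        T=np.eye(4);T[:3,:3]=R.from_rotvec(s["orientation"]).as_matrix();T[:3,3]=s["tool_pos"]
        c["world_from_camera"]=T@c["hand_eye"]
    c["f"]=240/np.tan(np.radians(c["vertical_fov"]/2)); return c
def plane(c,px,z):
    px=np.atleast_2d(np.asarray(px,float)); z=np.broadcast_to(z,(len(px),))
    T=c["world_from_camera"]
    d=np.c_[(px[:,0]-c["cx"])/c["f"],(px[:,1]-c["cy"])/c["f"],np.ones(len(px))]@T[:3,:3].T
    o=T[:3,3]; return o+d*((z-o[2])/d[:,2])[:,None]
def proj(c,P):
    T=c["world_from_camera"]; p=(np.atleast_2d(P)-T[:3,3])@T[:3,:3]
    return np.c_[p[:,0]/p[:,2]*c["f"]+c["cx"],p[:,1]/p[:,2]*c["f"]+c["cy"]]
def crop(c,x0,y0,x1,y1,k,name,marks=()):
    im=cv2.resize(c["frame"][y0:y1,x0:x1,::-1],None,fx=k,fy=k,interpolation=cv2.INTER_CUBIC)
    for i in range(x0-x0%10+10,x1,10): cv2.line(im,((i-x0)*k,0),((i-x0)*k,12 if i%50==0 else 5),(0,255,255),1)
    for i in range(y0-y0%10+10,y1,10): cv2.line(im,(0,(i-y0)*k),(12 if i%50==0 else 5,(i-y0)*k),(0,255,255),1)
    for m in marks: cv2.circle(im,(int((m[0]-x0+.5)*k),int((m[1]-y0+.5)*k)),3,(0,0,255),-1)
    cv2.imwrite("pics/"+name,im)
E
python3 - <<'E'
from h import *
c=cam("top")
crop(c,280,200,410,295,6,"t1.png")
crop(c,425,200,505,295,6,"t2.png")
crop(c,165,215,225,315,6,"t3.png")
E
```

```text
(no output)
```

View pics/t1.png

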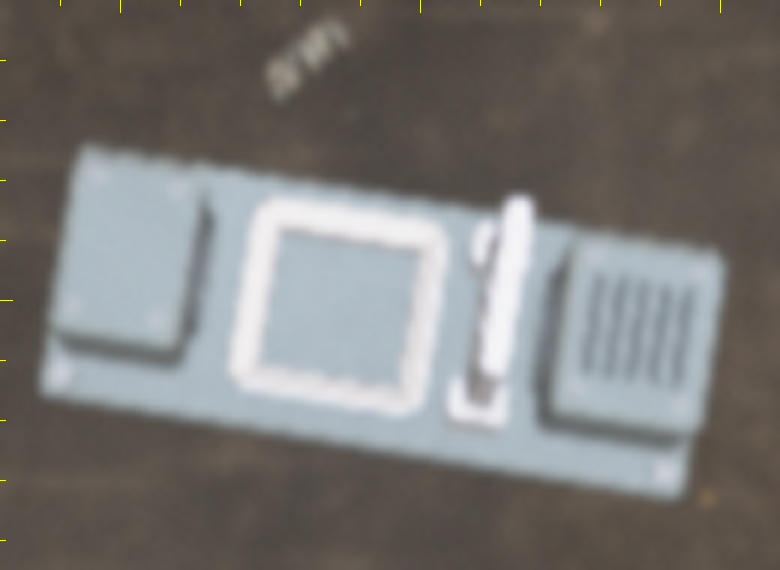

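View pics/t2.png

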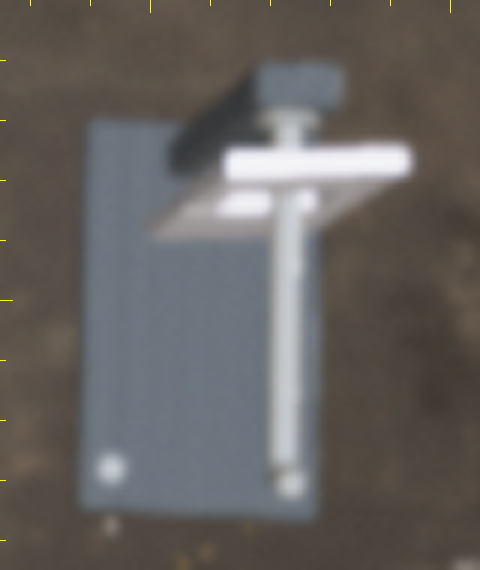

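View pics/t3.png

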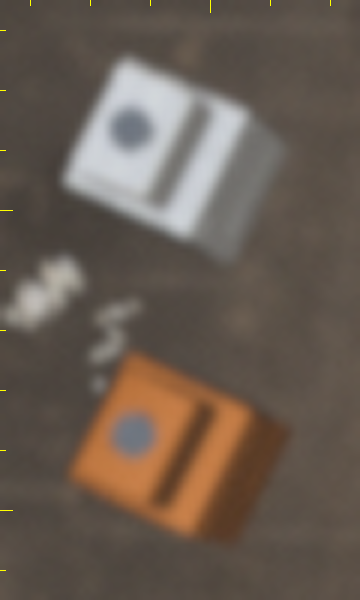

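Run:
```python
from h import *
c=cam("scene")
crop(c,275,200,385,315,6,"s1.png")
crop(c,370,250,470,385,5,"s2.png")
crop(c,190,145,270,225,7,"s3.png")
c=cam("top")
g=plane(c,[(286.7,265.5),(393.8,282.8)],.012); print("gauge base bottom edge",g, np.degrees(np.arctan2(*(g[0]-g[1])[[1,0]])),np.linalg.norm(g[0]-g[1]))
h=plane(c,[(425+88/6,220),(425+80/6,200+508/6),(425+318/6,200+518/6)],.012);print("hook",h,[np.linalg.norm(h[i+1]-h[i]) for i in (0,1)])
p=plane(c,[(425+289/6,200+130/6),(425+284/6,200+460/6)],.145);print("peg",p,np.degrees(np.arctan2(*(p[0]-p[1])[[1,0]])))
```

```text
gauge base bottom edge [[ 0.48575668  0.11078748  0.012     ]
 [ 0.45128812 -0.13219538  0.012     ]] 81.926121157171 0.24541546499973085
hook [[ 0.59773156 -0.23687502  0.012     ]
 [ 0.44906845 -0.23276785  0.012     ]
 [ 0.44708349 -0.32229668  0.012     ]] [np.float64(0.14871983519733142), np.float64(0.08955083340920869)]
peg [[ 0.56934006 -0.28030769  0.145     ]
 [ 0.45536215 -0.27685363  0.145     ]] -1.735796132122319
```

View pics/s1.png

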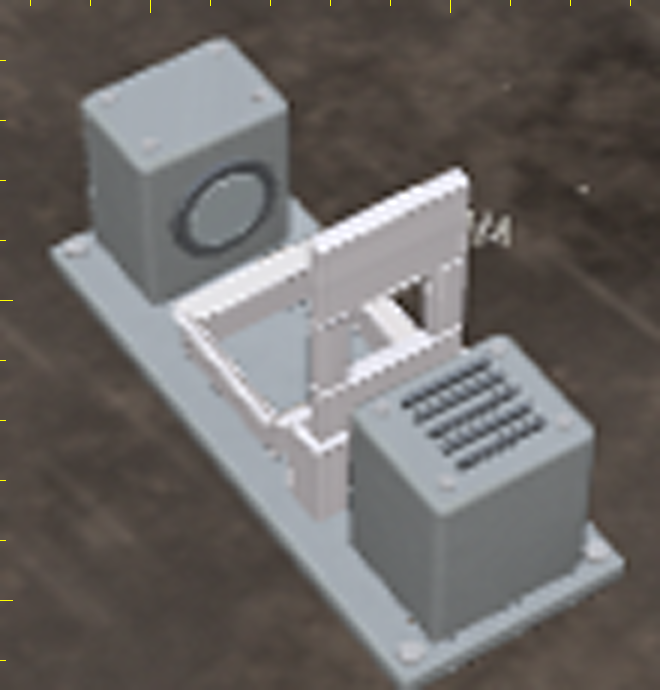

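View pics/s2.png

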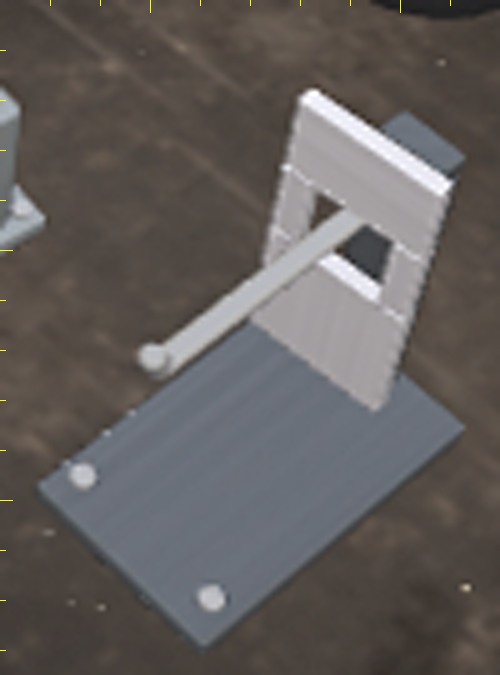

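View pics/s3.png

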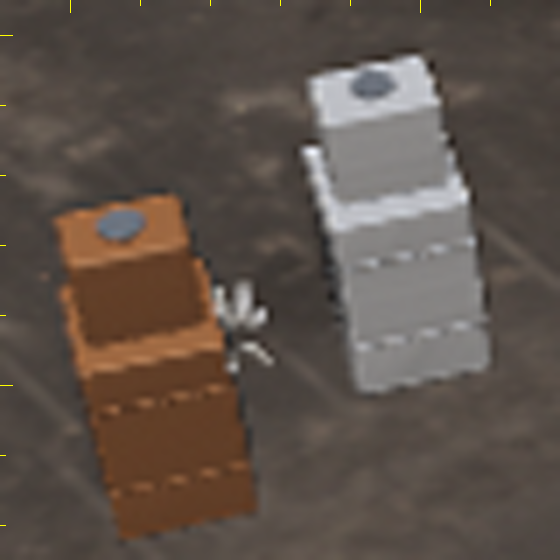

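```bash
cat >> h.py <<'E'
def goal(x,y,z,psi):
    p=np.radians(psi); M=np.array([[np.cos(p),np.sin(p),0],[np.sin(p),-np.cos(p),0],[0,0,-1]]); return np.array([x,y,z]),M
def rel(*targets):
    s=read_state(); R0=R.from_rotvec(s["orientation"]).as_matrix()
    for t in targets:
        P,M=goal(*t); d=R0.T@(P-s["tool_pos"])/.5; r=R.from_matrix(R0.T@M).as_rotvec()/(np.pi/2)
        print(t,"->",np.round(d,4).tolist(),np.round(r,4).tolist(),"rows",np.linalg.norm(d)*10,np.linalg.norm(r)*90/8.59)
def here():
    s=read_state(); M=R.from_rotvec(s["orientation"]).as_matrix()
    print("t",round(float(s["t"]),2),"pos",np.round(s["tool_pos"],4),"psi",round(float(np.degrees(np.arctan2(M[1,0],M[0,0]))),2),"zax",np.round(M[:,2],3),"F",np.round(s["force"],2),"open",round(float(s["opening"]),4),"q",np.round(s["q"],2))
E
python3 -c "
from h import *
here(); rel((.36,.25,.27,168),(.5104,-.057,.27,171.9))"
```

```text
t 0.3 pos [0.2112 0.5614 0.2183] psi 159.39 zax [-0.    -0.001 -1.   ] F [ 0.69 -0.6   0.61] open 0.0928 q [ 1.13  0.13  1.49 -0.    1.52 -0.09]
(0.36, 0.25, 0.27, 168) -> [-0.4979, -0.4783, -0.1031] [-0.0004, -0.0, -0.0957] rows 6.980218806235464 1.0028034066083065
(0.5104, -0.057, 0.27, 171.9) -> [-0.9956, -0.947, -0.1029] [-0.0004, -0.0001, -0.139] rows 13.779131948161446 1.456817302750125
```

>>> {"name": "jog_arm", "arguments": {"motion": [1,-0.07,-0.065,-0.06,0,0,-0.02,1,-0.14,-0.13,-0.1,0,0,-0.04,1,-0.21,-0.2,-0.1,0,0,-0.06,1,-0.28,-0.27,-0.1,0,0,-0.08,1,-0.35,-0.34,-0.1,0,0,-0.1,1,-0.42,-0.41,-0.1,0,0,-0.12,1,-0.49,-0.47,-0.1,0,0,-0.14,1,-0.56,-0.53,-0.1,0,0,-0.14]}}

```text
t: 1.1
tool_pos: [0.3804, 0.2129, 0.2687]
orientation: [0.217, 3.133, -0.0]
force: [2.0, 0.7, 0.3]
opening: 0.0928
```

```bash
python3 -c "
from h import *
here(); rel((.5104,-.057,.27,171.9))"
```

```text
t 1.1 pos [0.3804 0.2129 0.2687] psi 172.06 zax [ 0.001 -0.    -1.   ] F [2.02 0.7  0.27] open 0.0928 q [ 0.39 -0.34  1.84 -0.    1.65 -1.04]
(0.5104, -0.057, 0.27, 171.9) -> [-0.332, -0.4988, -0.0022] [-0.0001, 0.0005, 0.0018] rows 5.991981004872601 0.019409756834983652
```

>>> {"name": "jog_arm", "arguments": {"motion": [1,-0.055,-0.083,0,0,0,0,1,-0.11,-0.166,0,0,0,0,1,-0.166,-0.25,0,0,0,0,1,-0.22,-0.333,0,0,0,0,1,-0.277,-0.416,0,0,0,0,1,-0.31,-0.465,0,0,0,0,1,-0.332,-0.499,0,0,0,0,1,-0.332,-0.499,0,0,0,0]}}

```text
t: 1.9
tool_pos: [0.5108, -0.0595, 0.2685]
orientation: [0.222, 3.133, -0.001]
force: [0.3, 0.3, 0.3]
opening: 0.093
```

```bash
python3 -c "
from h import *
c=cam('wrist'); here()
cv2.imwrite('pics/w1.png',c['frame'][:,:,::-1])
"
```

```text
t 1.95 pos [ 0.5103 -0.0581  0.2685] psi 171.93 zax [-0.  0. -1.] F [-0.4   0.01 -0.09] open 0.0926 q [-0.21 -0.12  1.65  0.    1.61 -1.64]
```

View pics/w1.png

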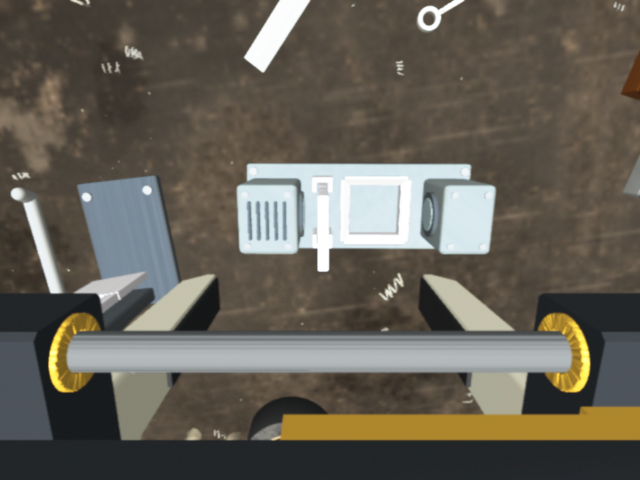

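The wrist view shows the gauge at (247–493, 163–255), the plate edge-on at x≈317–328, the nest rim at (340–411, 176–243) and the hook on the left.

```bash
python3 -c "
from h import *
c=cam('wrist'); np.save('pics/w1cam.npy',c['world_from_camera'])
crop(c,230,155,350,280,6,'w1a.png'); crop(c,330,165,500,265,4,'w1b.png')
crop(c,0,165,200,305,4,'w1c.png')
"
```

```text
(no output)
```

View pics/w1a.png

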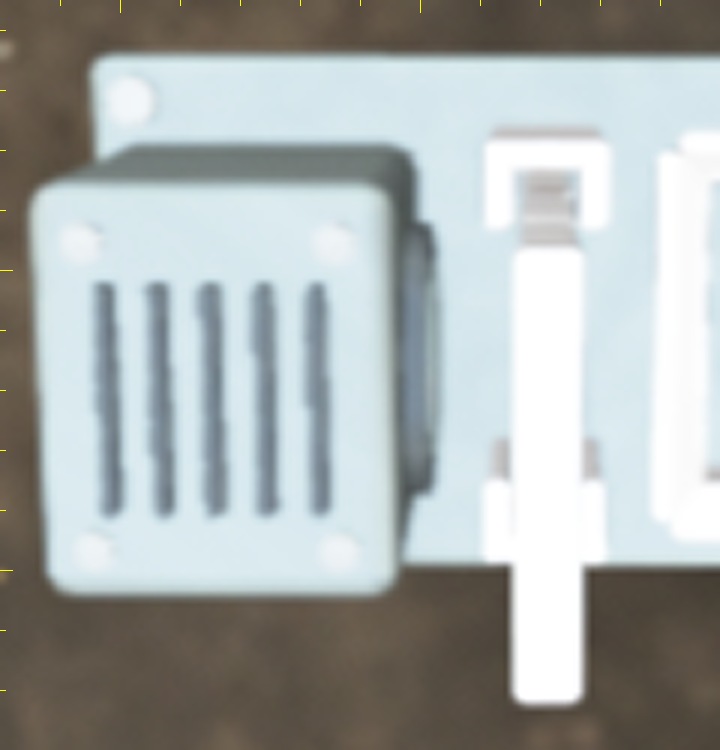

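View pics/w1b.png

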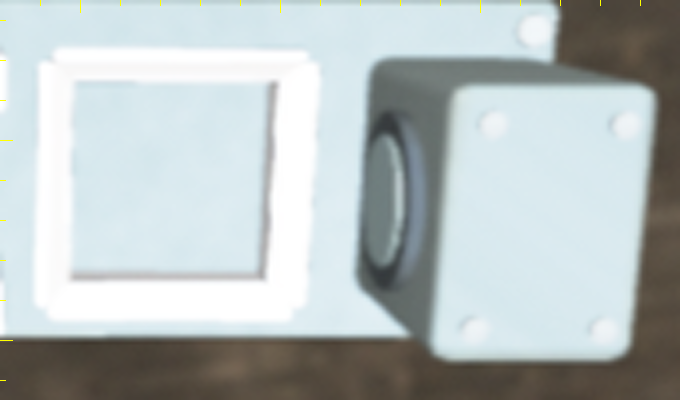

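View pics/w1c.png

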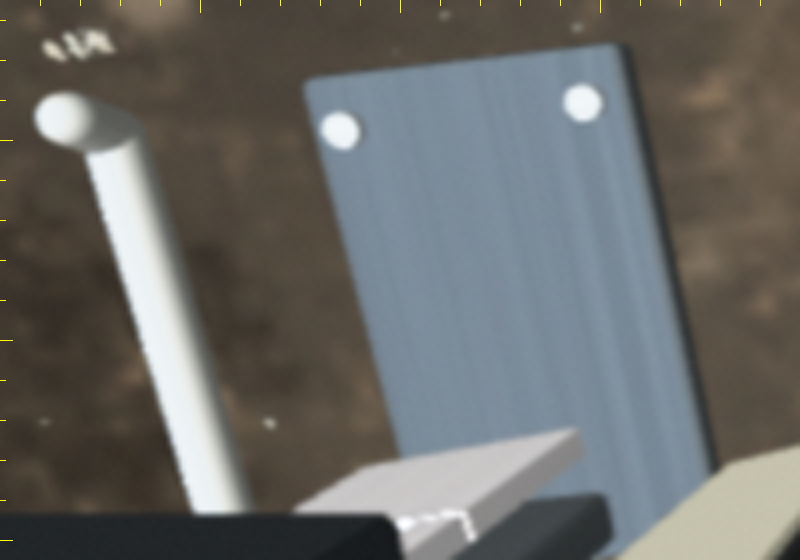

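```bash
python3 -c "
from h import *
c=cam('wrist'); here()
q=plane(c,[(315.5,196),(327.3,196),(315.5,272.3),(327.3,272.3)],.146); print('plate',q,q.mean(0)); print(np.linalg.norm(q[0]-q[1]),np.linalg.norm(q[0]-q[2]))
g=plane(c,[(245.3,164.2),(468.8,164.5)],.012); d=g[1]-g[0]; a=np.arctan2(d[1],d[0]); print('gauge',g,np.degrees(a),np.linalg.norm(d))
u=np.array([np.cos(a),np.sin(a)]);v=np.array([u[1],-u[0]]); G=g.mean(0)[:2]+.048*v; print('G',G,'plate exp',G-.04*u,'nest exp',G+.016*u)
n=plane(c,[(338.8,181),(410,181),(339.5,240.5),(406.5,244.5)],.036);
n=plane(c,[(375,177),(375,244.8),(339.7,210),(408.7,210)],.036); print('nest lip',n[:2].mean(0),n[2:].mean(0),np.linalg.norm(n[0]-n[1]),np.linalg.norm(n[2]-n[3]))
h=plane(c,[(76.5,185.5),(154,175.8),(178.3,283)],.012); print('hook',h,np.linalg.norm(h[1]-h[0]),np.degrees(np.arctan2(*(h[2]-h[1])[[1,0]])))
p=plane(c,[(30.5,210),(53.5,280)],.14); print('peg axis',p,np.degrees(np.arctan2(*(p[1]-p[0])[[1,0]])))
T=c['world_from_camera']
"
```

```text
t 2.05 pos [ 0.5101 -0.0565  0.2688] psi 172.06 zax [ 0.  0. -1.] F [ 0.59 -0.16  0.31] open 0.093 q [-0.21 -0.12  1.65  0.    1.61 -1.64]
plate [[ 0.48009551 -0.0563381   0.146     ]
 [ 0.48133034 -0.04748891  0.146     ]
 [ 0.5402921  -0.06486427  0.146     ]
 [ 0.54159074 -0.05556509  0.146     ]] [ 0.51082717 -0.05606409  0.146     ]
0.008934931127953639 0.060797405016872745
gauge [[ 0.45214498 -0.1305502   0.012     ]
 [ 0.48604607  0.11015182  0.012     ]] 81.98304841314474 0.24307765114520982
G [ 0.51662641 -0.01689356] plate exp [ 0.51104777 -0.05650264] nest exp [ 0.51885787 -0.00104993]
nest lip [0.51902449 0.00076316 0.036     ] [5.17169237e-01 1.08117500e-04 3.60000000e-02] 0.07248119352780562 0.07284726164120528
hook [[ 0.44911968 -0.31894155  0.012     ]
 [ 0.45060233 -0.23185393  0.012     ]
 [ 0.57597377 -0.23366207  0.012     ]] 0.08710024057741868 -0.8262757850639162
peg axis [[ 0.46096694 -0.27807357  0.14      ]
 [ 0.5192741  -0.27790239  0.14      ]] 0.16820716259117657
```

```bash
python3 -c "
from h import *
here(); rel((.5109,-.0563,.17,172),(.5109,-.0563,.112,172))"
```

```text
t 2.05 pos [ 0.5101 -0.0565  0.2688] psi 172.06 zax [ 0.  0. -1.] F [ 0.59 -0.16  0.31] open 0.093 q [-0.21 -0.12  1.65  0.    1.61 -1.64]
(0.5109, -0.0563, 0.17, 172) -> [-0.0014, 0.0006, 0.1976] [0.0002, 0.0002, 0.0007] rows 1.976410964792189 0.008037414988709845
(0.5109, -0.0563, 0.112, 172) -> [-0.0014, 0.0006, 0.3136] [0.0002, 0.0002, 0.0007] rows 3.136385279199419 0.008037414988709845
```

>>> {"name": "jog_arm", "arguments": {"motion": [1,-0.0014,0.0006,0.08,0,0,0,1,-0.0014,0.0006,0.15,0,0,0,1,-0.0014,0.0006,0.21,0,0,0,1,-0.0014,0.0006,0.26,0,0,0,0.6,-0.0014,0.0006,0.3,0,0,0,0.4,-0.0014,0.0006,0.3136,0,0,0,0.3,-0.0014,0.0006,0.3136,0,0,0,0.25,-0.0014,0.0006,0.3136,0,0,0]}}

```text
t: 2.85
tool_pos: [0.5116, -0.0559, 0.1133]
orientation: [0.216, 3.132, 0.0]
force: [-0.7, -0.7, 0.4]
opening: 0.0657
```

```bash
python3 -c "
from h import *
c=cam('wrist'); here(); cv2.imwrite('pics/w2.png',c['frame'][:,:,::-1])
c=cam('scene'); crop(c,250,180,400,320,5,'s4.png'); rel((.5109,-.0563,.112,172))
"
```

```text
t 2.9 pos [ 0.5119 -0.0562  0.1137] psi 172.09 zax [ 0.003 -0.    -1.   ] F [ 0.19 -0.38 -0.11] open 0.0614 q [-0.21 -0.03  1.85  0.    1.32 -1.64]
(0.5109, -0.0563, 0.112, 172) -> [0.0022, -0.0003, 0.0035] [0.0001, 0.0019, 0.0009] rows 0.04092985512401056 0.022580772853250504
```

View pics/w2.png

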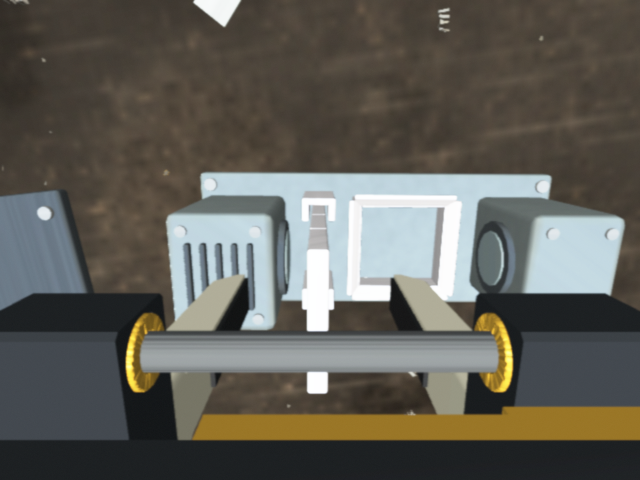

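View pics/s4.png

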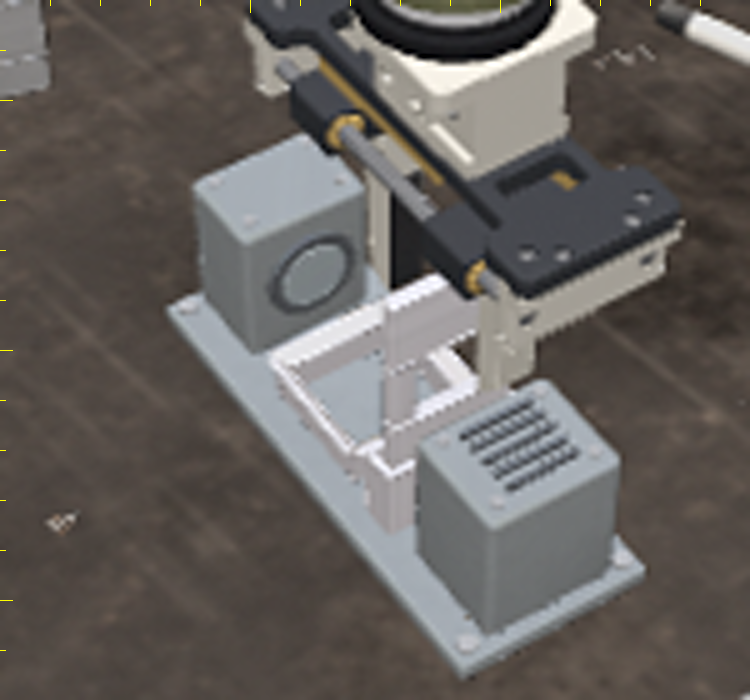

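The plate (x≈317) is centred between the fingers (inner faces at about 247 and 392), so I'll close on it.

>>> {"name": "jog_arm", "arguments": {"motion": [0,0.002,0,0.003,0,0,0,0,0.002,0,0.003,0,0,0,0,0.002,0,0.003,0,0,0,0,0.002,0,0.003,0,0,0,0,0.002,0,0.003,0,0,0,0,0.002,0,0.003,0,0,0,0,0.002,0,0.003,0,0,0,0,0.002,0,0.003,0,0,0], "grip_force": 25}}

```text
t: 3.75
tool_pos: [0.511, -0.0562, 0.1122]
orientation: [0.217, 3.131, -0.0]
force: [0.1, -0.3, -0.4]
opening: 0.008
```

```bash
python3 -c "
from h import *
here(); rel((.5109,-.0563,.28,172))"
```

```text
t 3.75 pos [ 0.511  -0.0562  0.1122] psi 172.08 zax [ 0.003 -0.    -1.   ] F [ 0.06 -0.3  -0.4 ] open 0.008 q [-0.21 -0.03  1.85  0.    1.32 -1.64]
(0.5109, -0.0563, 0.28, 172) -> [-0.0009, -0.0002, -0.3357] [0.0001, 0.0019, 0.0009] rows 3.356785143176843 0.02164080390075122
```

>>> {"name": "jog_arm", "arguments": {"motion": [0,0,0,-0.02,0,0,0,0,0,0,-0.05,0,0,0,0,0,0,-0.09,0,0,0,0,0,0,-0.14,0,0,0,0,0,0,-0.2,0,0,0,0,0,0,-0.26,0,0,0,0,0,0,-0.31,0,0,0,0,0,0,-0.336,0,0,0]}}

```text
t: 4.55
tool_pos: [0.5115, -0.0563, 0.2845]
orientation: [0.216, 3.126, -0.001]
force: [0.3, -0.0, -1.2]
opening: 0.0083
```

```bash
python3 -c "
from h import *
here(); c=cam('wrist'); cv2.imwrite('pics/w3.png',c['frame'][:,:,::-1])
rel((.45,-.17,.28,120),(.397,-.277,.28,88.6))"
```

```text
t 4.55 pos [ 0.5115 -0.0563  0.2845] psi 172.08 zax [ 0.008 -0.001 -1.   ] F [ 0.26 -0.01 -1.15] open 0.0083 q [-0.21 -0.13  1.63  0.    1.63 -1.64]
(0.45, -0.17, 0.28, 120) -> [0.0916, -0.2421, 0.0102] [0.0025, 0.0057, 0.5787] rows 2.589962267966765 6.06345514521725
(0.397, -0.277, 0.28, 88.6) -> [0.1671, -0.4686, 0.0095] [0.0042, 0.0051, 0.9276] rows 4.976015436145495 9.71872893671278
```

View pics/w3.png

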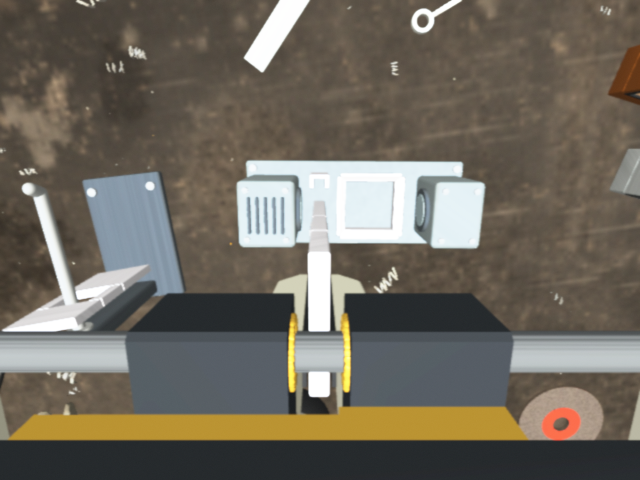

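The plate is held (seen edge-on at x≈319) and clear of the slot. Next I carry it to a staging point in front of the peg.

>>> {"name": "jog_arm", "arguments": {"motion": [0,0.01,-0.03,0.01,0,0,0.09,0,0.03,-0.09,0.01,0,0,0.18,0,0.055,-0.155,0.01,0,0,0.27,0,0.08,-0.225,0.01,0,0,0.365,0,0.105,-0.3,0.01,0,0,0.46,0,0.13,-0.37,0.01,0,0,0.55,0,0.15,-0.43,0.01,0,0,0.64,0,0.167,-0.4686,0.01,0,0,0.73]}}

```text
t: 5.4
tool_pos: [0.3955, -0.2785, 0.2788]
orientation: [1.887, 2.503, 0.006]
force: [0.9, -0.6, -1.6]
opening: 0.0083
```

```bash
python3 -c "
from h import *
here(); rel((.397,-.277,.28,88.6),(.397,-.277,.168,88.6))"
```

```text
t 5.4 pos [ 0.3955 -0.2785  0.2788] psi 105.96 zax [ 0.008 -0.001 -1.   ] F [ 0.89 -0.55 -1.59] open 0.0083 q [-0.72 -0.21  1.71  0.    1.63 -1.  ]
(0.397, -0.277, 0.28, 88.6) -> [0.0021, 0.0037, -0.0023] [0.005, 0.0014, 0.1929] rows 0.04875072872547892 2.021876704203064
(0.397, -0.277, 0.168, 88.6) -> [0.0029, 0.002, 0.2217] [0.005, 0.0014, 0.1929] rows 2.216821499564267 2.021876704203064
```

>>> {"name": "jog_arm", "arguments": {"motion": [0,0.0025,0.003,0,0.005,0.001,0.1,0,0.0025,0.003,0.03,0.005,0.001,0.193,0,0.0025,0.003,0.08,0.005,0.001,0.193,0,0.0025,0.003,0.13,0.005,0.001,0.193,0,0.0025,0.003,0.18,0.005,0.001,0.193,0,0.0025,0.003,0.212,0.005,0.001,0.193,0,0.0025,0.003,0.22,0.005,0.001,0.193,0,0.0025,0.003,0.22,0.005,0.001,0.193]}}

```text
t: 6.2
tool_pos: [0.3969, -0.2765, 0.1678]
orientation: [-2.247, -2.193, 0.001]
force: [-0.5, 0.3, -1.3]
opening: 0.008
```

```bash
python3 -c "
from h import *
here(); c=cam('wrist'); cv2.imwrite('pics/w4.png',c['frame'][:,:,::-1])
c=cam('scene'); crop(c,340,220,480,360,5,'s5.png')
c=cam('top'); crop(c,420,195,520,310,5,'t5.png')
"
```

```text
t 6.2 pos [ 0.3969 -0.2765  0.1678] psi 88.59 zax [-0.002  0.001 -1.   ] F [-0.45  0.3  -1.25] open 0.008 q [-0.71 -0.16  1.87 -0.    1.43 -0.69]
```

View pics/w4.png

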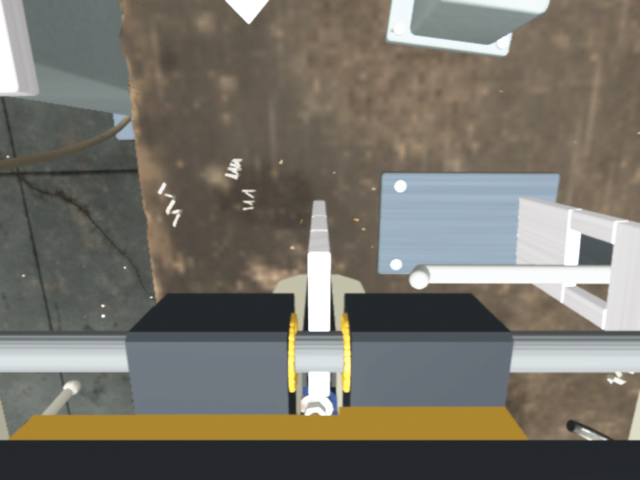

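View pics/s5.png

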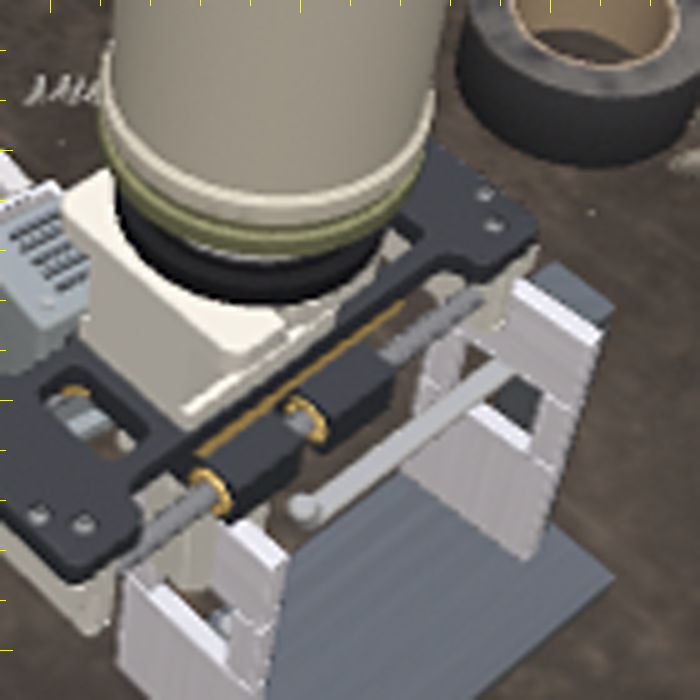

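View pics/t5.png

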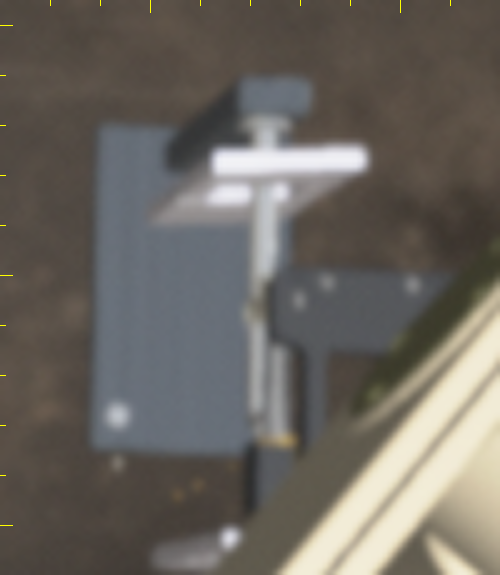

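```bash
python3 -c "
from h import *
here(); c=cam('wrist')
print('peg',plane(c,[(440,276),(500,275),(590,274.5)],.14), 'tip',plane(c,[(419,278)],.152))
print('hook base',plane(c,[(383,173.5),(558,174.5),(379,273.5)],.012))
print('plate top near end mid, far end?',plane(c,[(319,248),(319,398)],.202))
"
```

```text
t 6.35 pos [ 0.3981 -0.2775  0.17  ] psi 88.59 zax [ 0.001 -0.002 -1.   ] F [-0.41  0.13 -2.09] open 0.0079 q [-0.71 -0.16  1.86 -0.    1.43 -0.69]
peg [[ 0.46316545 -0.28199692  0.14      ]
 [ 0.49561515 -0.28220778  0.14      ]
 [ 0.54432459 -0.28309622  0.14      ]] tip [[ 0.44858893 -0.27850059  0.152     ]]
hook base [[ 0.4526146  -0.23605472  0.012     ]
 [ 0.59949342 -0.24036001  0.012     ]
 [ 0.45056449 -0.32433857  0.012     ]]
plate top near end mid, far end? [[ 0.39831286 -0.24791441  0.202     ]
 [ 0.39684606 -0.31043333  0.202     ]]
```

```bash
python3 -c "
from h import *
here(); rel((.397,-.279,.168,88.5),(.494,-.281,.168,88.5))"
```

```text
t 6.4 pos [ 0.3981 -0.2775  0.1701] psi 88.59 zax [ 0.002 -0.002 -1.   ] F [-0.32 -0.93 -2.03] open 0.0079 q [-0.71 -0.16  1.86 -0.    1.43 -0.69]
(0.397, -0.279, 0.168, 88.5) -> [-0.003, -0.0021, 0.0042] [0.001, 0.0012, 0.001] rows 0.055314429514556535 0.019236990636970843
(0.494, -0.281, 0.168, 88.5) -> [-0.0022, 0.1919, 0.0045] [0.001, 0.0012, 0.001] rows 1.9199664612473581 0.019236990636970843
```

>>> {"name": "jog_arm", "arguments": {"motion": [0,-0.003,0,0.004,0,0,0,0,-0.003,0.02,0.004,0,0,0,0,-0.003,0.05,0.004,0,0,0,0,-0.003,0.08,0.004,0,0,0,0,-0.002,0.11,0.004,0,0,0,0,-0.002,0.14,0.004,0,0,0,0,-0.002,0.17,0.004,0,0,0,0,-0.002,0.192,0.004,0,0,0]}}

```text
t: 7.2
tool_pos: [0.4956, -0.2809, 0.1683]
orientation: [2.246, 2.192, 0.0]
force: [-0.8, -0.0, -2.1]
opening: 0.0078
```

```bash
python3 -c "
from h import *
here(); c=cam('wrist'); cv2.imwrite('pics/w5.png',c['frame'][:,:,::-1])
c=cam('scene'); crop(c,340,220,480,360,5,'s6.png')
here()
"
```

```text
t 7.2 pos [ 0.4956 -0.2809  0.1683] psi 88.61 zax [ 0.002 -0.002 -1.   ] F [-0.75 -0.01 -2.08] open 0.0078 q [-0.61  0.07  1.64 -0.    1.42 -0.58]
t 7.3 pos [ 0.4954 -0.2808  0.1682] psi 88.64 zax [ 0.002 -0.002 -1.   ] F [-0.63 -0.34 -1.48] open 0.0077 q [-0.61  0.07  1.64 -0.    1.42 -0.58]
```

View pics/w5.png

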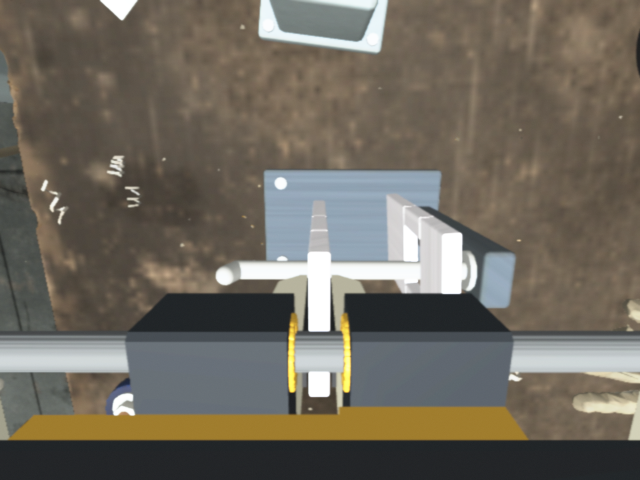

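View pics/s6.png

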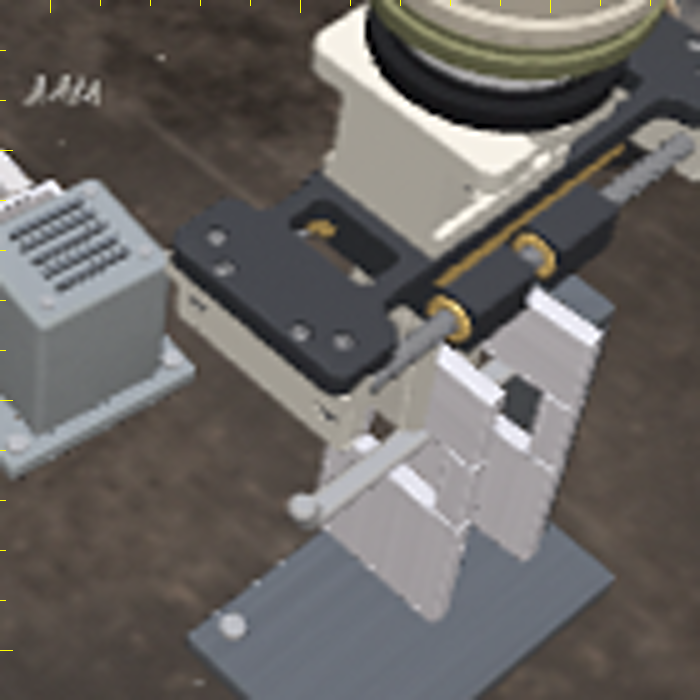

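The peg passes through the opening of the held plate, and the spare plate is undisturbed. I'll lower gently.

>>> {"name": "jog_arm", "arguments": {"motion": [0,0,0,0.008,0,0,0,0,0,0,0.016,0,0,0,0,0,0,0.024,0,0,0,0,0,0,0.03,0,0,0,0,0,0,0.034,0,0,0,0,0,0,0.037,0,0,0,0,0,0,0.039,0,0,0]}}

```text
t: 8.0
tool_pos: [0.4954, -0.2809, 0.1489]
orientation: [2.246, 2.193, 0.0]
force: [-2.8, 2.8, 5.6]
opening: 0.008
```

```bash
python3 -c "
from h import *
here()"
```

```text
t 8.0 pos [ 0.4954 -0.2809  0.1489] psi 88.64 zax [ 0.002 -0.002 -1.   ] F [-2.79  2.76  5.6 ] open 0.008 q [-0.61  0.09  1.66 -0.    1.39 -0.58]
```

>>> {"name": "jog_arm", "arguments": {"motion": [0,0,0,-0.001,0,0,0,0.15,0,0,-0.001,0,0,0,0.3,0,0,-0.001,0,0,0,0.3,0,0,-0.001,0,0,0,0.3,0,0,-0.001,0,0,0,0.3,0,0,-0.001,0,0,0]}}

```text
t: 8.6
tool_pos: [0.4954, -0.2809, 0.1494]
orientation: [2.246, 2.193, 0.0]
force: [0.3, -0.6, -0.2]
opening: 0.0278
```

```bash
python3 -c "
from h import *
here(); c=cam('wrist'); cv2.imwrite('pics/w6.png',c['frame'][:,:,::-1])
c=cam('scene'); crop(c,340,220,480,360,5,'s7.png')
here()
"
```

```text
t 8.6 pos [ 0.4954 -0.2809  0.1494] psi 88.64 zax [ 0.002 -0.002 -1.   ] F [ 0.31 -0.59 -0.2 ] open 0.0278 q [-0.61  0.09  1.66 -0.    1.39 -0.58]
t 8.7 pos [ 0.4954 -0.2809  0.1494] psi 88.64 zax [ 0.002 -0.002 -1.   ] F [-0.49 -0.05  0.28] open 0.0277 q [-0.61  0.09  1.66 -0.    1.39 -0.58]
```

View pics/w6.png

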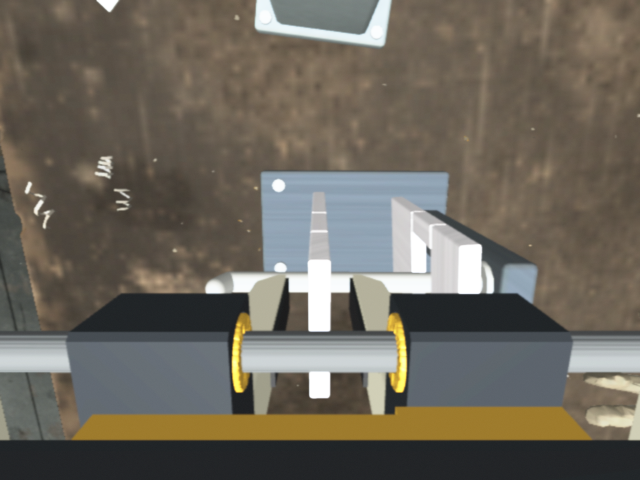

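View pics/s7.png

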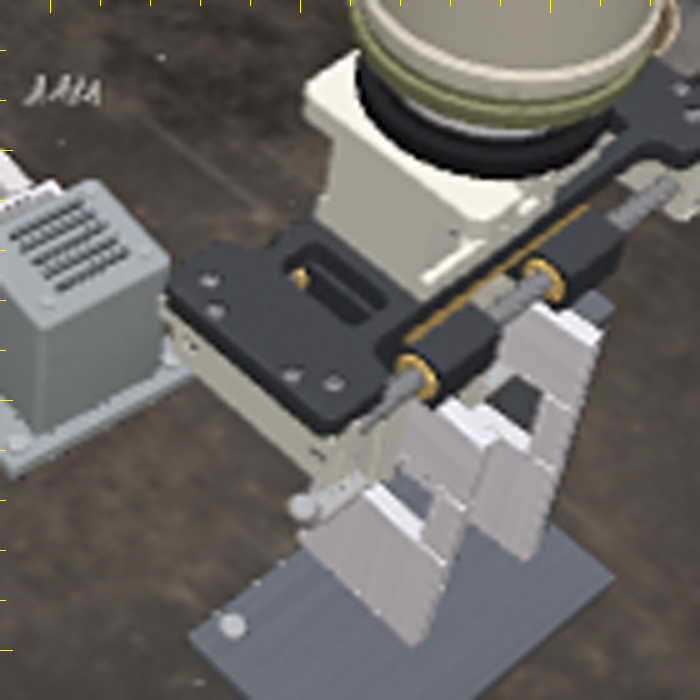

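The plate hangs free: the fingers are clear at x≈270 and x≈370, and the plate is at 309–330. Rising straight up, then I'll estimate the cell's position.

>>> {"name": "jog_arm", "arguments": {"motion": [0.3,0,0,-0.02,0,0,0,0.3,0,0,-0.05,0,0,0,0.3,0,0,-0.09,0,0,0,0.3,0,0,-0.15,0,0,0,0.3,0,0,-0.2,0,0,0,0.3,0,0,-0.25,0,0,0]}}

```text
t: 9.3
tool_pos: [0.4954, -0.2808, 0.2775]
orientation: [2.244, 2.191, 0.001]
force: [-0.1, 0.9, -0.1]
opening: 0.0278
```

```bash
python3 -c "
from h import *
here(); c=cam('top'); crop(c,410,195,510,300,5,'t6.png')
q=plane(c,[(165+x/6,215+y/6) for x,y in [(125,58),(198,95),(150,205),(65,185),(130,130)]],.118); print(q)
c=cam('scene'); crop(c,340,220,480,360,5,'s8.png')
rel((.49,-.28,.27,88.6),(.42,.05,.27,120),(.50,.33,.27,156))
"
```

```text
t 9.3 pos [ 0.4954 -0.2808  0.2775] psi 88.64 zax [ 0.004 -0.003 -1.   ] F [-0.15  0.87 -0.06] open 0.0278 q [-0.61  0.03  1.49 -0.    1.62 -0.58]
[[0.55601443 0.31848937 0.118     ]
 [0.54335826 0.29220632 0.118     ]
 [0.50409728 0.30697738 0.118     ]
 [0.51055365 0.33701993 0.118     ]
 [0.53045761 0.31536849 0.118     ]]
(0.49, -0.28, 0.27, 88.6) -> [0.0036, -0.0143, 0.0217] [0.0062, 0.0044, 0.0004] rows 0.2629370651394499 0.07945334863181776
(0.42, 0.05, 0.27, 120) -> [0.6601, -0.17, 0.0157] [0.0048, 0.006, -0.3485] rows 6.817650798817559 3.65181128744123
(0.5, 0.33, 0.27, 156) -> [1.2237, -0.0233, 0.0132] [0.0029, 0.0075, -0.7485] rows 12.239842933423425 7.842244766402986
```

View pics/s8.png

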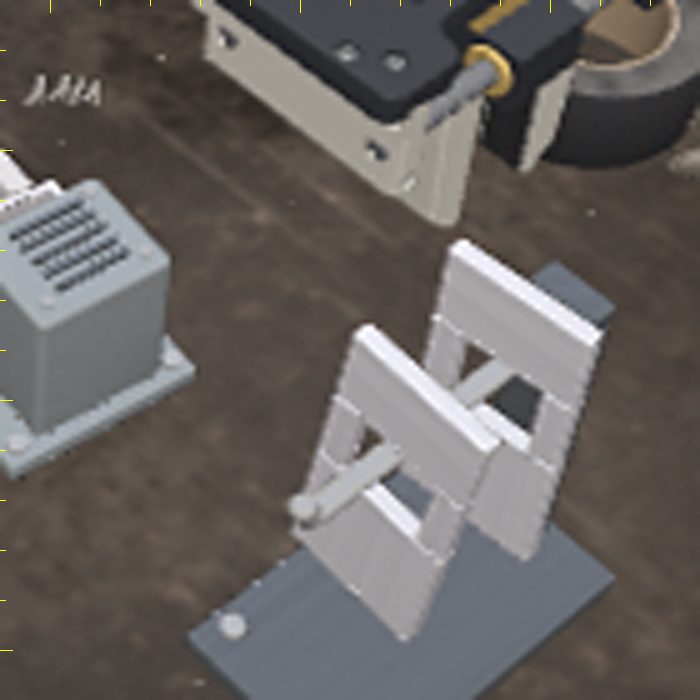

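Both plates hang on the peg. On to the cell, which I estimate at about (0.529, 0.314).

>>> {"name": "jog_arm", "arguments": {"motion": [0.5,0.05,0,0,0,0,-0.03,0.7,0.14,-0.01,0,0,0,-0.1,0.9,0.24,-0.01,0.01,0,0,-0.19,1,0.34,-0.01,0.01,0,0,-0.28,1,0.44,-0.02,0.01,0,0,-0.37,1,0.54,-0.02,0.01,0,0,-0.46,1,0.64,-0.02,0.01,0,0,-0.55,1,0.74,-0.02,0.01,0,0,-0.64]}}

```text
t: 10.2
tool_pos: [0.4954, 0.0896, 0.2737]
orientation: [0.9, 2.997, -0.006]
force: [0.7, -0.1, 0.4]
opening: 0.0874
```

```bash
python3 -c "
from h import *
here(); rel((.525,.312,.27,156))
"
```

```text
t 10.2 pos [0.4954 0.0896 0.2737] psi 146.56 zax [ 0.01  -0.007 -1.   ] F [ 0.68 -0.05  0.43] open 0.0874 q [ 0.08 -0.16  1.68 -0.01  1.62 -0.9 ]
(0.525, 0.312, 0.27, 156) -> [0.1958, 0.4037, 0.0049] [-0.0008, 0.008, -0.1049] rows 4.487082925608593 1.1025312334308734
```

>>> {"name": "jog_arm", "arguments": {"motion": [1,0.03,0.07,0.005,0,0.004,-0.05,1,0.07,0.14,0.005,0,0.008,-0.105,1,0.105,0.22,0.005,0,0.008,-0.105,1,0.145,0.3,0.005,0,0.008,-0.105,1,0.175,0.36,0.005,0,0.008,-0.105,1,0.19,0.39,0.005,0,0.008,-0.105,1,0.196,0.404,0.005,0,0.008,-0.105,1,0.196,0.404,0.005,0,0.008,-0.105]}}

```text
t: 11.0
tool_pos: [0.525, 0.3122, 0.2698]
orientation: [-0.652, -3.073, 0.003]
force: [0.0, -0.7, 0.3]
opening: 0.0928
```

```bash
python3 -c "
from h import *
c=cam('wrist'); here(); cv2.imwrite('pics/w7.png',c['frame'][:,:,::-1]); crop(c,260,150,400,290,5,'w7a.png')
"
```

```text
t 11.05 pos [0.5251 0.3114 0.27  ] psi 156.0 zax [-0.001 -0.002 -1.   ] F [-0.94 -0.16  0.6 ] open 0.0929 q [ 0.45  0.14  1.38 -0.    1.62 -0.7 ]
```

View pics/w7.png

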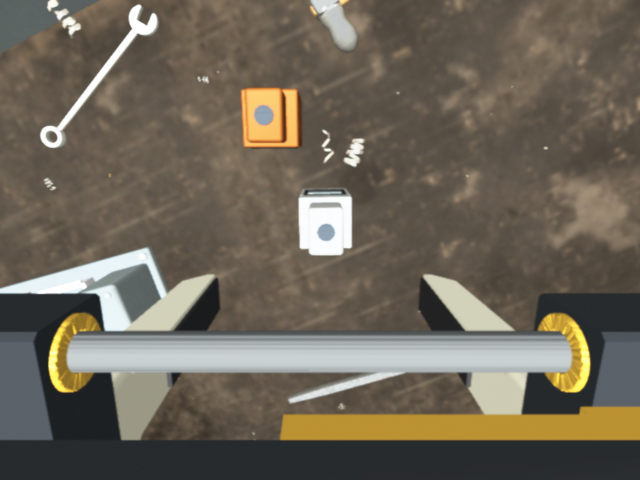

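View pics/w7a.png

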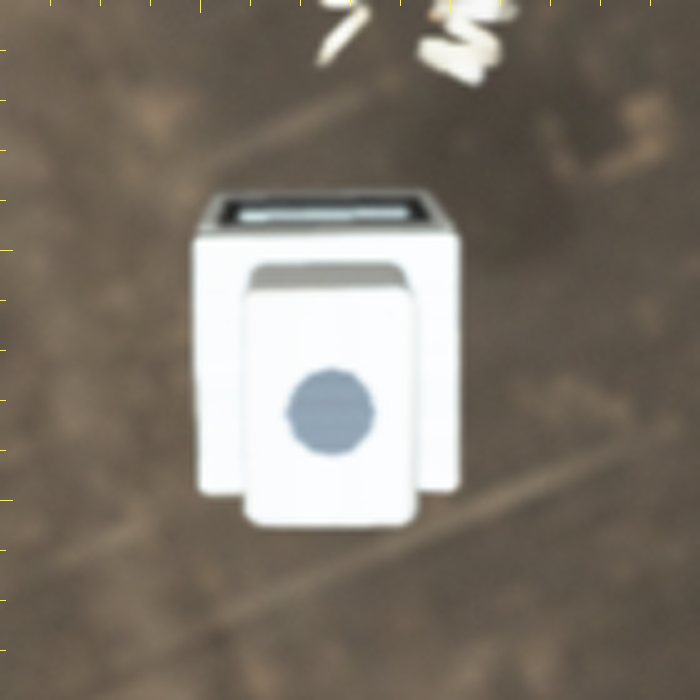

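The wrist view shows the cell square to the tool. Its grip block is at (309–343, 208–255) and a glass window is visible on the upper face, so cell x lies along tool x. The orange look-alike is well clear at (270,118).

```bash
python3 -c "
from h import *
c=cam('wrist'); here()
f=lambda l:[(260+x/5,150+y/5) for x,y in l]
q=plane(c,f([(246,288),(413,288),(417,525),(243,525)]),.118); print(q,q.mean(0))
e=lambda a,b:(np.linalg.norm(q[a]-q[b]),np.degrees(np.arctan2(*(q[a]-q[b])[[1,0]])))
print(e(0,1),e(3,2),e(0,3),e(1,2))
q=plane(c,f([(192,235),(460,235),(461,492),(199,494)]),.08); print(q.mean(0))
print(e(0,1),e(3,2),e(0,3),e(1,2))
x,y,_=q.mean(0)
"
```

```text
t 11.1 pos [0.5252 0.311  0.2701] psi 155.96 zax [-0.    -0.002 -1.   ] F [-0.09 -0.12  0.01] open 0.0927 q [ 0.45  0.14  1.38 -0.    1.62 -0.7 ]
[[0.50664208 0.30937546 0.118     ]
 [0.51802854 0.33503122 0.118     ]
 [0.55643398 0.31941535 0.118     ]
 [0.54420534 0.29184711 0.118     ]] [0.53132748 0.31391729 0.118     ]
(np.float64(0.028069010024657698), np.float64(-113.93246260948095)) (np.float64(0.030158697323475616), np.float64(-113.92097499481237)) (np.float64(0.041451683344152716), np.float64(154.98457605353374)) (np.float64(0.041458815471045726), np.float64(157.87305734374178))
[0.53172954 0.31406657 0.08      ]
(np.float64(0.050097047164426804), np.float64(-113.93493702515345)) (np.float64(0.05063281041624982), np.float64(-113.4694572371969)) (np.float64(0.05017267421719012), np.float64(156.85699453601032)) (np.float64(0.04977167762607996), np.float64(157.47832512199594))
```

```bash
python3 -c "
from h import *
rel((.5315,.314,.087,156.3))
"
```

```text
(0.5315, 0.314, 0.087, 156.3) -> [-0.009, 0.0112, 0.3662] [-0.001, 0.0001, -0.0038] rows 3.6646257149053585 0.04137963608602056
```

>>> {"name": "jog_arm", "arguments": {"motion": [1,-0.009,0.011,0.08,0,0,-0.004,1,-0.009,0.011,0.16,0,0,-0.004,1,-0.009,0.011,0.23,0,0,-0.004,1,-0.009,0.011,0.29,0,0,-0.004,0.7,-0.009,0.011,0.33,0,0,-0.004,0.6,-0.009,0.011,0.355,0,0,-0.004,0.6,-0.009,0.011,0.366,0,0,-0.004,0.6,-0.009,0.011,0.366,0,0,-0.004]}}

```text
t: 11.9
tool_pos: [0.5317, 0.3132, 0.0873]
orientation: [-0.646, -3.074, 0.003]
force: [0.1, 0.6, 0.9]
opening: 0.0656
```

```bash
python3 -c "
from h import *
c=cam('wrist'); here(); cv2.imwrite('pics/w8.png',c['frame'][:,:,::-1])
rel((.5315,.314,.087,156.3))
"
```

```text
t 11.95 pos [0.5322 0.3137 0.0881] psi 156.29 zax [ 0.001 -0.001 -1.   ] F [-1.07  0.64  0.39] open 0.0616 q [ 0.45  0.27  1.57 -0.    1.3  -0.71]
(0.5315, 0.314, 0.087, 156.3) -> [0.0015, 0.0001, 0.0023] [-0.0005, 0.0007, -0.0002] rows 0.027241866426463042 0.008663167081378818
```

View pics/w8.png

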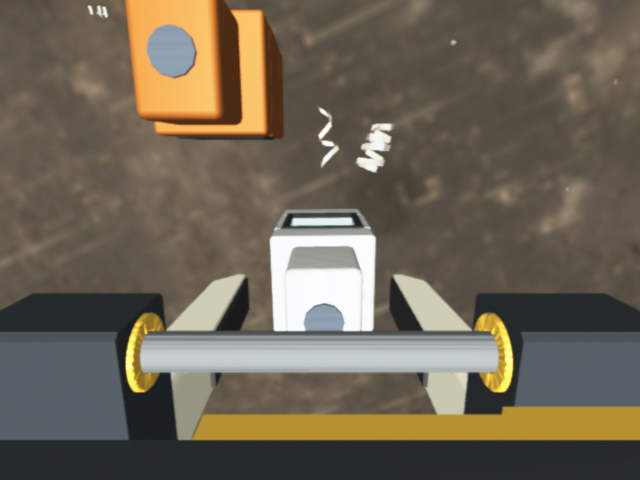

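The grip block sits between the fingers, centred at x≈323 against a finger centre of about 319. Closing.

>>> {"name": "jog_arm", "arguments": {"motion": [0,0.001,0.002,0.002,0,0,0,0,0.001,0.002,0.002,0,0,0,0,0.001,0.002,0.002,0,0,0,0,0.001,0.002,0.002,0,0,0,0,0.001,0.002,0.002,0,0,0,0,0.001,0.002,0.002,0,0,0], "grip_force": 15}}

```text
t: 12.55
tool_pos: [0.5324, 0.315, 0.0877]
orientation: [0.645, 3.073, -0.001]
force: [-0.8, -0.7, 3.2]
opening: 0.03
```

>>> {"name": "jog_arm", "arguments": {"motion": [0,0,0,0,0,0,0,0,0,0,0,0,0,0,0,0,0,-0.005,0,0,0,0,0,0,-0.02,0,0,0,0,0,0,-0.05,0,0,0], "grip_force": 45}}

```text
t: 13.05
tool_pos: [0.5309, 0.3143, 0.1113]
orientation: [-0.645, -3.073, 0.005]
force: [-0.9, -0.3, -4.5]
opening: 0.0298
```

```bash
python3 -c "
from h import *
c=cam('wrist'); here(); cv2.imwrite('pics/w9.png',c['frame'][:,:,::-1])
rel((.5315,.314,.25,156.3),(.52,.0,.25,82))
"
```

```text
t 13.1 pos [0.533  0.3154 0.1158] psi 156.29 zax [ 0.003  0.    -1.   ] F [ 1.48  0.66 -0.54] open 0.0296 q [ 0.45  0.25  1.55 -0.    1.34 -0.7 ]
(0.5315, 0.314, 0.25, 156.3) -> [0.001, -0.0035, -0.2683] [0.0008, 0.0017, -0.0001] rows 2.683644581342488 0.019754480056653548
(0.52, 0.0, 0.25, 82) -> [-0.2305, -0.5877, -0.2684] [0.0018, 0.001, 0.8255] rows 6.86011027171172 8.648795717923518
```

View pics/w9.png

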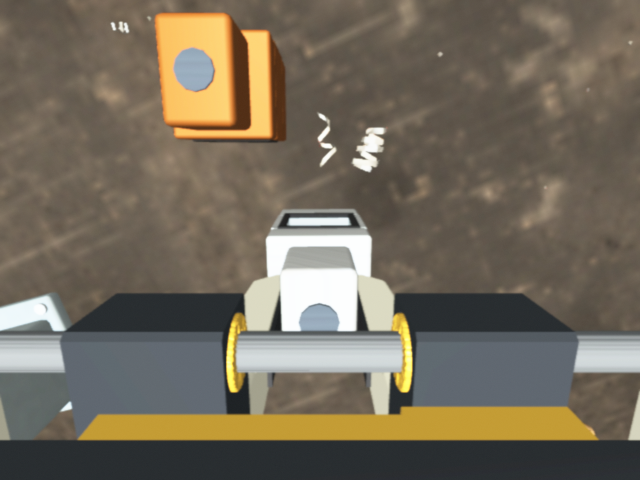

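>>> {"name": "jog_arm", "arguments": {"motion": [0,0,0,-0.05,0,0,0,0,0,0,-0.11,0,0,0,0,-0.01,-0.04,-0.17,0,0,0.06,0,-0.04,-0.1,-0.22,0,0,0.14,0,-0.07,-0.18,-0.25,0,0,0.23,0,-0.1,-0.26,-0.265,0,0,0.32,0,-0.13,-0.34,-0.268,0,0,0.41,0,-0.16,-0.42,-0.268,0,0,0.5]}}

```text
t: 13.9
tool_pos: [0.5217, 0.0895, 0.2517]
orientation: [1.777, 2.585, 0.006]
force: [1.5, 0.4, -4.8]
opening: 0.0298
```

```bash
python3 -c "
from h import *
here(); rel((.5185,-.0005,.23,82))
"
```

```text
t 13.9 pos [0.5217 0.0895 0.2517] psi 110.98 zax [ 0.006  0.    -1.   ] F [ 1.47  0.38 -4.8 ] open 0.0298 q [ 0.07 -0.08  1.64 -0.    1.57 -0.29]
(0.5185, -0.0005, 0.23, 82) -> [-0.1656, -0.0707, 0.0434] [0.0039, 0.0003, 0.322] rows 1.8523938535443563 3.3736001893410994
```

>>> {"name": "jog_arm", "arguments": {"motion": [0,-0.04,-0.018,0,0.004,0,0.09,0,-0.08,-0.036,0.01,0.004,0,0.18,0,-0.12,-0.054,0.02,0.004,0,0.26,0,-0.15,-0.066,0.03,0.004,0,0.31,0,-0.165,-0.071,0.043,0.004,0,0.322,0,-0.165,-0.071,0.043,0.004,0,0.322,0,-0.165,-0.071,0.043,0.004,0,0.322]}}

```text
t: 14.6
tool_pos: [0.5182, 0.0003, 0.2304]
orientation: [-2.369, -2.063, 0.0]
force: [-0.3, -0.1, -2.5]
opening: 0.0301
```

```bash
python3 -c "
from h import *
c=cam('wrist'); here(); cv2.imwrite('pics/w10.png',c['frame'][:,:,::-1])
c=cam('scene'); crop(c,250,170,400,310,5,'s10.png')
"
```

```text
t 14.65 pos [5.184e-01 5.000e-04 2.306e-01] psi 82.11 zax [ 0. -0. -1.] F [ 0.6  -0.53 -3.79] open 0.03 q [-0.1  -0.1   1.7  -0.    1.54  0.04]
```

View pics/w10.png

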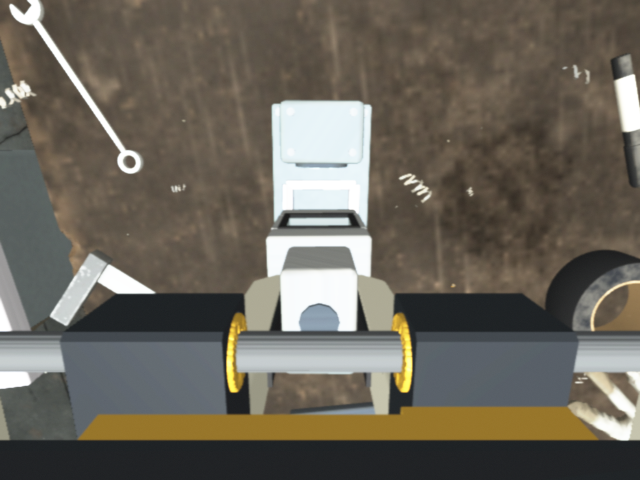

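View pics/s10.png

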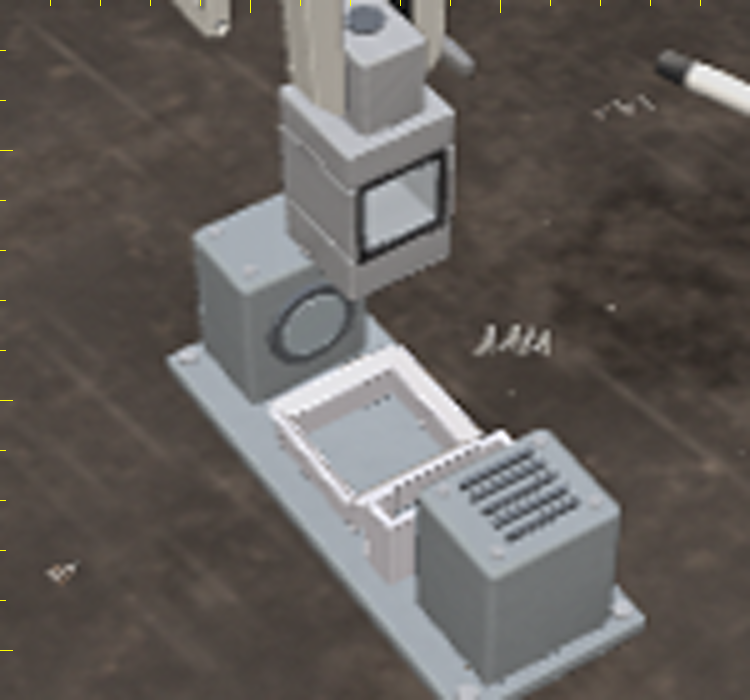

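```bash
python3 -c "
from h import *
c=cam('wrist'); here(); crop(c,255,90,385,220,6,'w10a.png'); crop(c,255,200,385,340,5,'w10b.png')
"
```

```text
t 14.75 pos [5.185e-01 5.000e-04 2.306e-01] psi 82.11 zax [ 0. -0. -1.] F [-0.41 -0.25 -4.24] open 0.0294 q [-0.1  -0.1   1.7  -0.    1.54  0.04]
```

View pics/w10a.png

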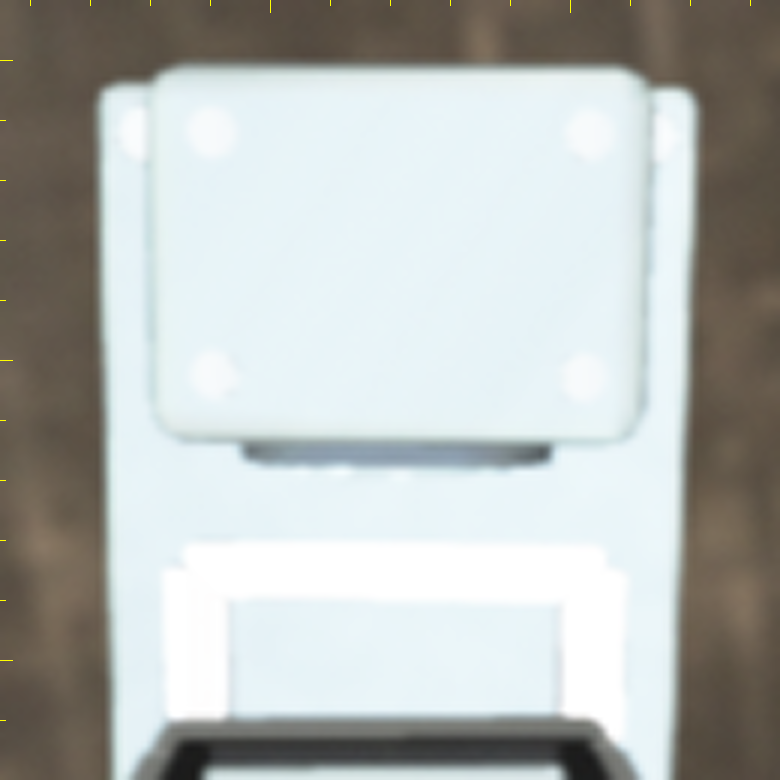

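View pics/w10b.png

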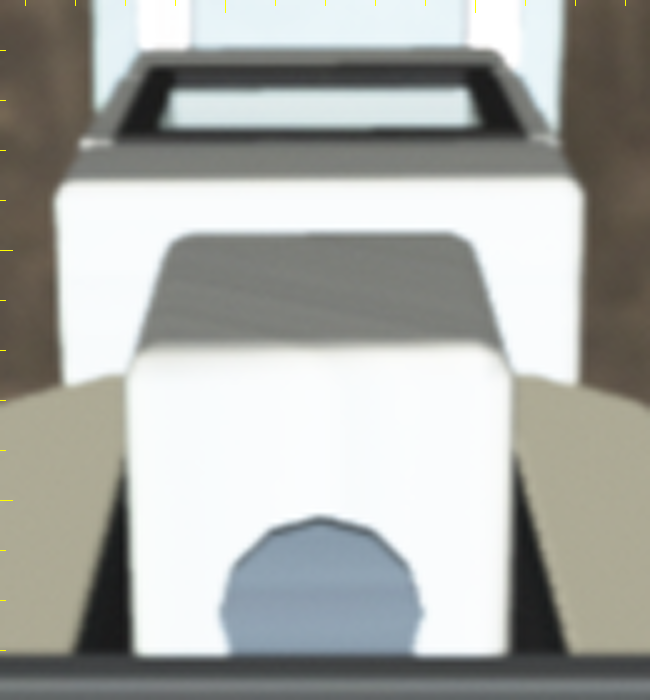

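```bash
python3 -c "
from h import *
c=cam('wrist'); s=read_state(); here()
Z=s['tool_pos'][2]; M=R.from_rotvec(s['orientation']).as_matrix()
tl=lambda P:np.round((np.atleast_2d(P)-s['tool_pos'])@M*1000,1)[:,:2].tolist()
print('body top front',tl(plane(c,[(266.2,236),(371.6,236)],Z-.0077)),'exp x 25')
print('bottom front',tl(plane(c,[(282.5,210),(356,210)],Z-.0877)))
print('block top front',tl(plane(c,[(280.3,268.5),(357.3,268.5)],Z+.0303)),'exp x 21')
print('hole centre', tl(plane(c,[(319,322)],Z+.0303)))
print('lip L,R,near',tl(plane(c,[(282.2,190),(359.3,190),(320,180.5)],.036)))
print('recv',tl(plane(c,[(280.3,130),(363.3,130),(320,100.8),(320,163.3)],.09)))
print('base',tl(plane(c,[(271.5,104.5),(371,104.8),(273.5,200),(367.5,200)],.012)))
"
```

```text
t 14.8 pos [5.184e-01 5.000e-04 2.306e-01] psi 82.1 zax [ 0. -0. -1.] F [ 0.62 -0.36 -4.32] open 0.0299 q [-0.1  -0.1   1.7  -0.    1.54  0.04]
body top front [[24.6, -25.0], [24.6, 24.3]] exp x 25
bottom front [[23.7, -24.8], [23.7, 24.6]]
block top front [[21.1, -14.7], [21.2, 14.0]] exp x 21
hole centre [[-0.5, -0.3]]
lip L,R,near [[25.1, -34.9], [25.1, 37.8], [34.0, 0.7]]
recv [[77.3, -30.2], [77.4, 33.9], [98.6, 0.4], [52.1, 0.5]]
base [[103.7, -45.6], [103.6, 49.3], [12.3, -46.2], [12.4, 48.9]]
```

```bash
python3 -c "
from h import *
rel((.5196,-.0012,.136,82))
"
```

```text
(0.5196, -0.0012, 0.136, 82) -> [-0.003, 0.0027, 0.1892] [0.0003, 0.0002, 0.0011] rows 1.8923773088897577 0.012365310948083344
```

>>> {"name": "jog_arm", "arguments": {"motion": [0,-0.003,0.003,0.03,0,0,0.001,0,-0.003,0.003,0.06,0,0,0.001,0,-0.003,0.003,0.09,0,0,0.001,0,-0.003,0.003,0.12,0,0,0.001,0,-0.003,0.003,0.15,0,0,0.001,0,-0.003,0.003,0.175,0,0,0.001,0,-0.003,0.003,0.189,0,0,0.001,0,-0.003,0.003,0.189,0,0,0.001]}}

```text
t: 15.6
tool_pos: [0.5189, -0.0012, 0.1346]
orientation: [-2.37, -2.06, 0.002]
force: [-0.5, 0.3, -4.6]
opening: 0.0297
```

```bash
python3 -c "
from h import *
c=cam('wrist'); here(); crop(c,230,60,410,250,4,'w11.png')
c=cam('scene'); crop(c,270,190,390,310,6,'s11.png')
here()
"
```

```text
t 15.65 pos [ 0.5195 -0.0012  0.1357] psi 82.01 zax [-0. -0. -1.] F [ 0.45  0.15 -3.44] open 0.0299 q [-0.1  -0.03  1.81 -0.    1.36  0.04]
t 15.7 pos [ 0.5201 -0.0013  0.1365] psi 82.01 zax [ 0.001 -0.    -1.   ] F [ 0.7   0.02 -3.76] open 0.0294 q [-0.1  -0.03  1.81 -0.    1.36  0.04]
```

View pics/w11.png

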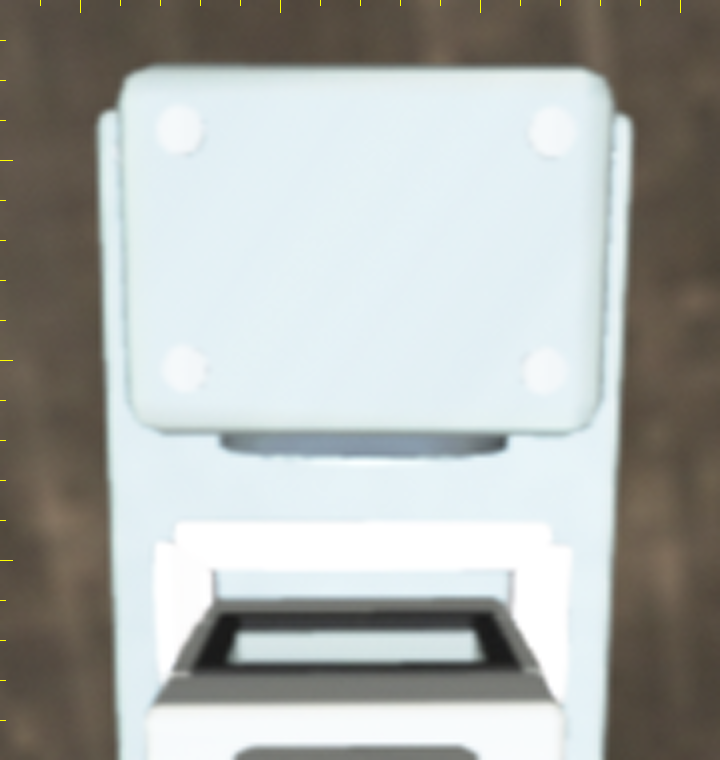

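View pics/s11.png

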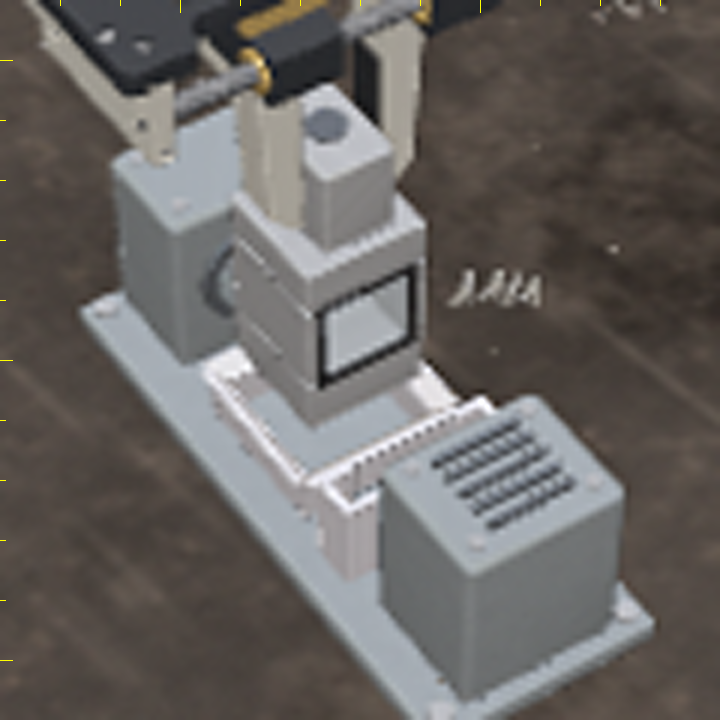

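```bash
python3 -c "
from h import *
c=cam('wrist'); s=read_state(); here()
Z=s['tool_pos'][2]; M=R.from_rotvec(s['orientation']).as_matrix()
tl=lambda P:np.round((np.atleast_2d(P)-s['tool_pos'])@M*1000,1)[:,:2].tolist()
print('bottom front',tl(plane(c,[(284.5,209.5),(356.3,209.5)],Z-.0877)))
print('body top',tl(plane(c,[(267,235.7),(371.2,235.7)],Z-.0077)))
print('lip L,R,near',tl(plane(c,[(268.7,205),(373,205),(320,190.5)],.036)))
print('inner wall (z.03)',tl(plane(c,[(320,202.5)],.03)))
print('inner LR z.03/.012',tl(plane(c,[(283.25,206),(358.3,206)],.03)),tl(plane(c,[(283.25,206),(358.3,206)],.012)))
print('recv',tl(plane(c,[(260.2,120),(383,120),(320,76.5),(320,168)],.09)))
print('base',tl(plane(c,[(254.8,95),(388,95)],.012)))
"
```

```text
t 15.75 pos [ 0.5204 -0.0013  0.1369] psi 82.01 zax [ 0.002 -0.    -1.   ] F [-0.01 -0.76 -3.19] open 0.0298 q [-0.1  -0.03  1.81 -0.    1.36  0.04]
bottom front [[24.0, -23.8], [24.1, 24.3]]
body top [[24.8, -24.8], [24.8, 23.7]]
lip L,R,near [[25.0, -36.0], [25.1, 37.3], [35.2, 0.0]]
inner wall (z.03) [[26.0, 0.1]]
inner LR z.03/.012 [[23.4, -26.4], [23.5, 27.6]] [[20.6, -28.1], [20.7, 29.5]]
recv [[78.7, -31.9], [78.8, 33.3], [100.3, -0.2], [53.7, -0.1]]
base [[100.7, -46.7], [100.8, 48.7]]
```

Measured offsets are about −0.8 mm along tool x and +0.8 mm along tool y. I'll apply them while lowering in stages and watch the force.

>>> {"name": "jog_arm", "arguments": {"motion": [0,-0.0016,0.0016,0.006,0,0,0,0,-0.0016,0.0016,0.012,0,0,0,0,-0.0016,0.0016,0.018,0,0,0,0,-0.0016,0.0016,0.023,0,0,0,0,-0.0016,0.0016,0.028,0,0,0,0,-0.0016,0.0016,0.032,0,0,0,0,-0.0016,0.0016,0.036,0,0,0,0,-0.0016,0.0016,0.036,0,0,0]}}

```text
t: 16.55
tool_pos: [0.5208, -0.0022, 0.1185]
orientation: [2.37, 2.061, 0.001]
force: [-0.4, 0.1, -3.5]
opening: 0.0297
```

```bash
python3 -c "
from h import *
c=cam('wrist'); here(); crop(c,230,60,410,250,4,'w12.png')
c=cam('scene'); crop(c,270,190,390,310,6,'s12.png')
here()
"
```

```text
t 16.6 pos [ 0.5209 -0.0022  0.1187] psi 82.01 zax [ 0.001 -0.    -1.   ] F [-1.36  0.36 -3.51] open 0.0297 q [-0.1  -0.01  1.82 -0.    1.33  0.04]
t 16.65 pos [ 0.5211 -0.0022  0.1189] psi 82.01 zax [ 0.002 -0.    -1.   ] F [-1.07 -0.5  -3.48] open 0.0299 q [-0.1  -0.01  1.82 -0.    1.33  0.04]
```

View pics/w12.png

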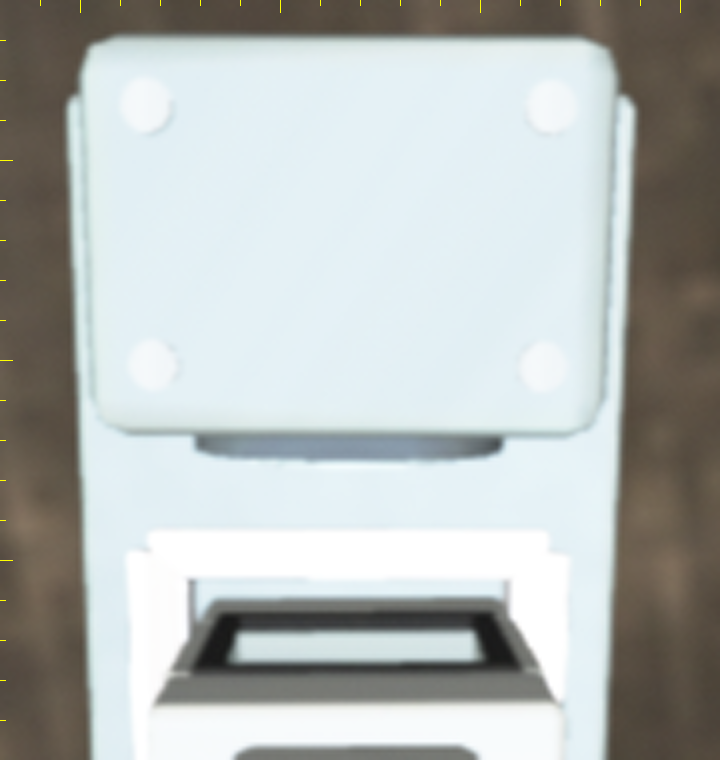

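View pics/s12.png

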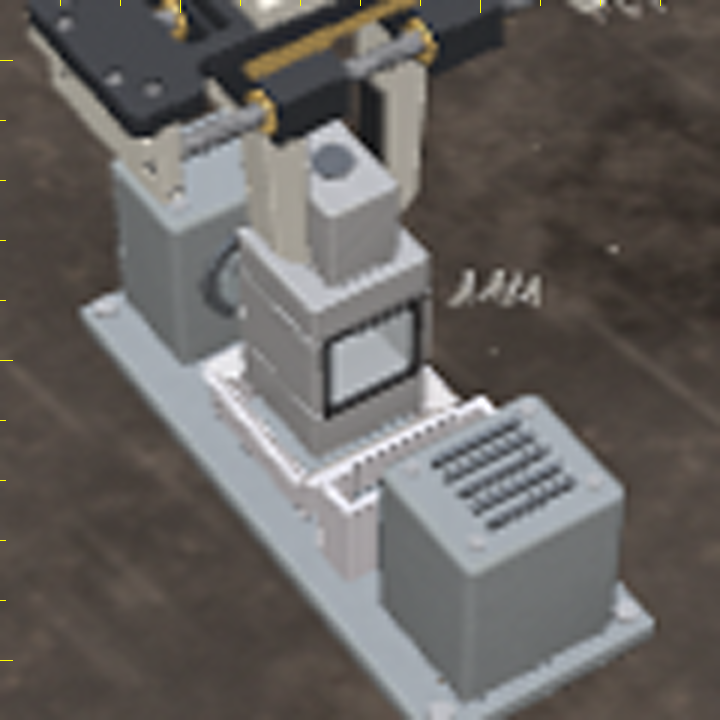

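```bash
python3 -c "
from h import *
c=cam('wrist'); s=read_state(); here()
Z=s['tool_pos'][2]; M=R.from_rotvec(s['orientation']).as_matrix()
tl=lambda P:np.round((np.atleast_2d(P)-s['tool_pos'])@M*1000,1)[:,:2].tolist()
print('bottom front',tl(plane(c,[(283.5,209.5),(356.3,209.5)],Z-.0877)))
print('body top',tl(plane(c,[(268,235.7),(371,235.7)],Z-.0077)))
print('lip L,R,near',tl(plane(c,[(262,205),(372.3,205),(320,192.7)],.036)))
print('inner wall (z.03)',tl(plane(c,[(320,204.7)],.03)))
print('inner LR z.03/.012',tl(plane(c,[(277.7,206),(357.3,206)],.03)))
print('recv',tl(plane(c,[(250.8,120),(384,120),(320,69.5),(320,168.5)],.09)))
print('base',tl(plane(c,[(247.2,95),(388,95)],.012)))
"
```

```text
t 16.7 pos [ 0.5212 -0.0022  0.119 ] psi 82.01 zax [ 0.002 -0.    -1.   ] F [-0.53  1.14 -4.44] open 0.0297 q [-0.1  -0.01  1.82 -0.    1.33  0.04]
bottom front [[24.0, -24.2], [24.0, 24.6]]
body top [[24.7, -24.2], [24.7, 23.9]]
lip L,R,near [[27.7, -37.8], [27.7, 34.6], [35.8, 0.3]]
inner wall (z.03) [[27.0, 0.3]]
inner LR z.03/.012 [[26.1, -28.2], [26.1, 25.4]]
recv [[77.6, -33.7], [77.7, 31.2], [100.4, 0.0], [54.4, 0.1]]
base [[98.5, -48.7], [98.6, 46.0]]
```

Lateral offset is now −1.4 mm and the longitudinal offset is about 0. I'll correct that and continue down.

>>> {"name": "jog_arm", "arguments": {"motion": [0,0,-0.0028,0.003,0,0,0,0,0,-0.0028,0.006,0,0,0,0,0,-0.0028,0.01,0,0,0,0,0,-0.0028,0.014,0,0,0,0,0,-0.0028,0.018,0,0,0,0,0,-0.0028,0.022,0,0,0,0,0,-0.0028,0.022,0,0,0]}}

```text
t: 17.4
tool_pos: [0.5195, -0.002, 0.1076]
orientation: [2.37, 2.061, 0.001]
force: [0.8, 0.5, -3.7]
opening: 0.0296
```

```bash
python3 -c "
from h import *
c=cam('wrist'); here(); crop(c,230,60,410,250,4,'w13.png')
"
```

```text
t 17.45 pos [ 0.5196 -0.002   0.1078] psi 82.01 zax [ 0.001 -0.    -1.   ] F [ 0.19  0.03 -2.85] open 0.03 q [-0.1  -0.01  1.84 -0.    1.31  0.04]
```

View pics/w13.png

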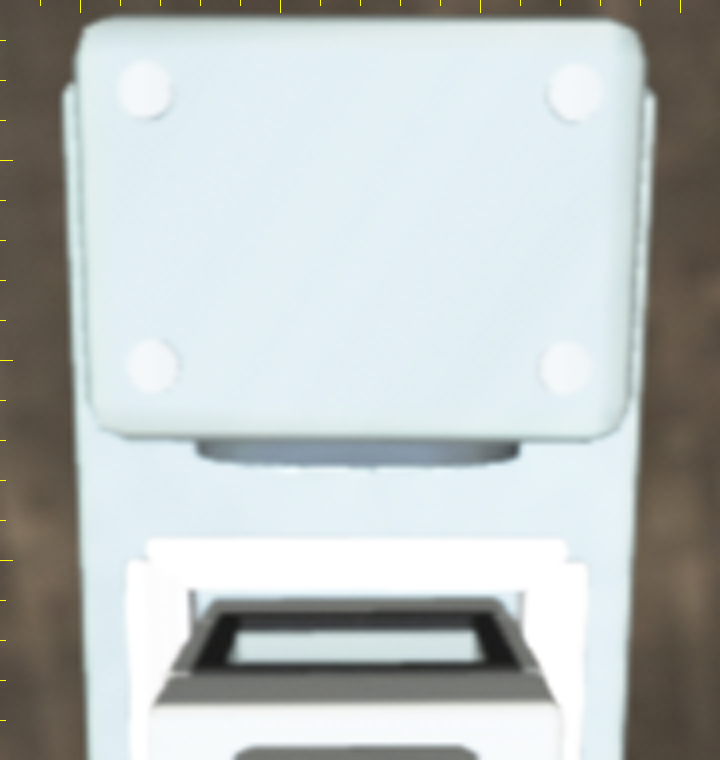

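The cell is centred on the nest (both at crop x≈357) and is entering it with low force. Final slow descent.

>>> {"name": "jog_arm", "arguments": {"motion": [0,0,0,0.003,0,0,0,0,0,0,0.006,0,0,0,0,0,0,0.009,0,0,0,0,0,0,0.011,0,0,0,0,0,0,0.013,0,0,0,0,0,0,0.014,0,0,0,0,0,0,0.015,0,0,0]}}

```text
t: 18.15
tool_pos: [0.5196, -0.002, 0.1003]
orientation: [2.37, 2.06, 0.001]
force: [-0.6, -0.7, -4.1]
opening: 0.0297
```

```bash
python3 -c "
from h import *
here()
"
```

```text
t 18.15 pos [ 0.5196 -0.002   0.1003] psi 82.01 zax [ 0.001 -0.    -1.   ] F [-0.61 -0.72 -4.08] open 0.0297 q [-0.1   0.    1.84 -0.    1.29  0.04]
```

>>> {"name": "jog_arm", "arguments": {"motion": [0,0,0,0.001,0,0,0,0,0,0,0.002,0,0,0,0,0,0,0.002,0,0,0]}}

```text
t: 18.45
tool_pos: [0.5198, -0.002, 0.0996]
orientation: [2.37, 2.06, 0.002]
force: [-1.5, 1.0, 1.2]
opening: 0.0296
```

>>> {"name": "jog_arm", "arguments": {"motion": [0,0,0,0.001,0,0,0,0,0,0,0.001,0,0,0]}}

```text
t: 18.65
tool_pos: [0.5198, -0.002, 0.0996]
orientation: [2.37, 2.06, 0.002]
force: [-2.7, 0.9, 4.3]
opening: 0.0298
```

```bash
python3 -c "
from h import *
c=cam('scene'); crop(c,270,190,390,310,6,'s14.png'); here()
"
```

```text
t 18.7 pos [ 0.5198 -0.002   0.0996] psi 82.01 zax [ 0.002 -0.    -1.   ] F [-3.2   0.    5.37] open 0.0292 q [-0.1   0.    1.84 -0.    1.29  0.04]
```

View pics/s14.png

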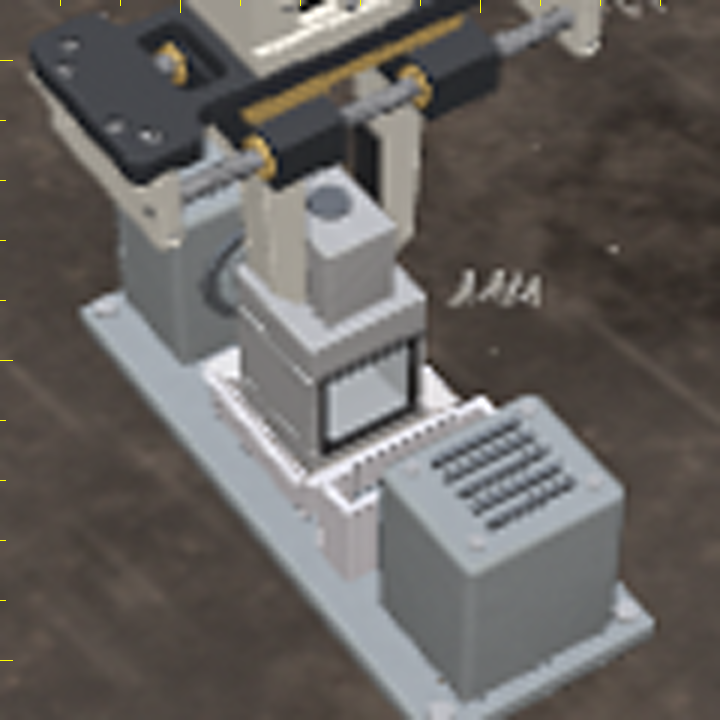

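Contact came at TCP z ≈ 0.0996, the predicted floor height, and the window's lower edge is level with the lip. Releasing and backing off.

>>> {"name": "jog_arm", "arguments": {"motion": [0.4,0,0,0,0,0,0,0.6,0,0,0,0,0,0,0.6,0,0,0,0,0,0,0.6,0,0,0,0,0,0,0.6,0,0,0,0,0,0]}}

```text
t: 19.2
tool_pos: [0.5199, -0.002, 0.0996]
orientation: [2.37, 2.06, 0.002]
force: [-0.5, -0.2, -0.8]
opening: 0.0554
```

```bash
python3 -c "
from h import *
here()
"
```

```text
t 19.2 pos [ 0.5199 -0.002   0.0996] psi 82.01 zax [ 0.002 -0.    -1.   ] F [-0.46 -0.17 -0.76] open 0.0554 q [-0.1   0.    1.84 -0.    1.29  0.04]
```

>>> {"name": "jog_arm", "arguments": {"motion": [0.6,0,0,-0.03,0,0,0,0.6,0,0,-0.08,0,0,0,0.6,0,0,-0.15,0,0,0,0.6,0,0,-0.22,0,0,0,0.6,0,0,-0.29,0,0,0,0.6,0,0,-0.34,0,0,0,0.6,0,0,-0.36,0,0,0]}}

```text
t: 19.9
tool_pos: [0.5209, -0.002, 0.2842]
orientation: [2.366, 2.057, 0.008]
force: [0.3, 0.0, 0.1]
opening: 0.0556
```

```bash
python3 -c "
from h import *
c=cam('wrist'); here(); cv2.imwrite('pics/w15.png',c['frame'][:,:,::-1])
c=cam('scene'); cv2.imwrite('pics/s15.png',cv2.resize(c['frame'][180:390,270:480,::-1],None,fx=2.8,fy=2.8,interpolation=cv2.INTER_CUBIC)); here()
"
```

```text
t 19.95 pos [ 0.521  -0.0021  0.2842] psi 82.01 zax [ 0.008 -0.001 -1.   ] F [-0.43 -0.03  1.23] open 0.0559 q [-0.1  -0.11  1.61 -0.    1.63  0.04]
t 20.0 pos [ 0.5204 -0.002   0.2818] psi 82.01 zax [ 0.006 -0.001 -1.   ] F [-0.29 -0.64 -0.13] open 0.0558 q [-0.1  -0.11  1.62 -0.    1.63  0.04]
```

View pics/w15.png

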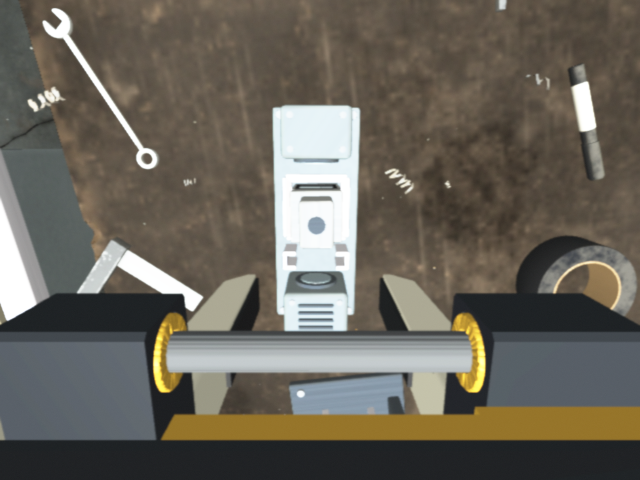

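View pics/s15.png

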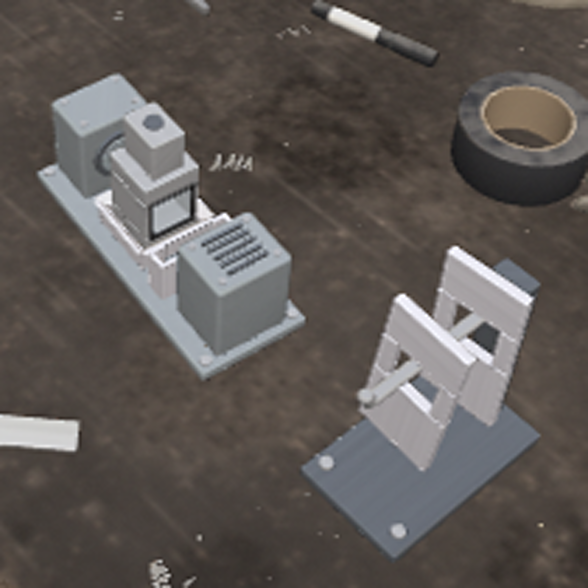

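The cell stands squarely in the nest with its glass facing the lamp, and both plates hang on the peg. One last numeric check of the cell against the gauge.

```bash
python3 -c "
from h import *
c=cam('wrist'); here()
crop(c,270,100,365,275,4,'w16.png')
g=c['frame'][190:260,290:345].astype(int); m=((g.sum(2)<520)&(g[:,:,2]>g[:,:,0]+8)).astype(np.uint8)
n,l,st,ce=cv2.connectedComponentsWithStats(m); i=1+np.argmax(st[1:,4]); print(st[i],ce[i]+[290,190])
print('cell top', plane(c,[ce[i]+[290,190]],.130),'expected at nest ~',.5195,-.002)
"
```

```text
t 20.05 pos [ 0.5197 -0.0019  0.2798] psi 82.01 zax [ 0.003 -0.001 -1.   ] F [ 0.29 -0.42 -0.79] open 0.0557 q [-0.1  -0.11  1.62 -0.    1.63  0.04]
[ 19  28  17  16 204] [317.12745098 225.42156863]
cell top [[ 0.51950546 -0.0020345   0.13      ]] expected at nest ~ 0.5195 -0.002
```

View pics/w16.png

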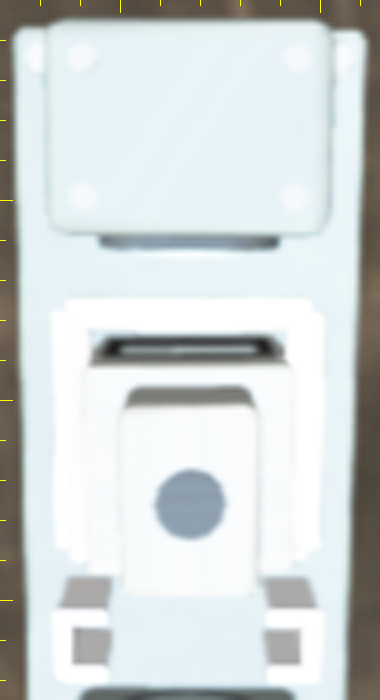

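The cell is centred and square in the nest, and the arm is clear of everything. Handing in.

```bash
python3 -c "
from plant import *
print(close_job())"
```

```text
the job is handed in; nothing more can be done
None
```

I hung the blanking plate on the peg about 30 mm in front of the post-side centre mark, ahead of the spare plate. I then set the sight-glass cell down in the nest, with its glass faces towards the lamp and receiver. The job was handed in at about 20 s, and it reports no verdict.

- **Plates:** the last scene picture shows both plates hanging upright on the peg. The spare plate did not visibly move. I checked this by eye only and did not measure either plate's final position.
- **Cell:** touchdown came at the predicted floor height (TCP z 0.0996 m against 0.0997 m), with about 5 N on the wrist. Afterwards its top measured (0.5195, −0.0020), right at the nest position I was aiming for, and it looked square.
- **Robot:** gripper open, arm clear at about z = 0.28 m.
- **Disagreements:** position estimates from different views differed by 1–3 mm (nest and peg). The measured tool position also wandered by 1–2 mm between readings. I corrected for this by measuring the cell against the nest in the same wrist picture, and no check failed.

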